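Unnest the stuck beakers and load the drying tray

ROBOT

A 6-joint arm with a two-finger parallel gripper is mounted at the origin on the work surface. World frame = base frame: x ahead of the robot, y to its left, z up, the work surface at z = 0. Lengths are in m, angles in rad, forces in N, time in s.
With the tool pointing down it reaches from about 0.4 to 0.825 m from the base axis. Payload 7 kg.
Tool frame: the origin (TCP) lies between the finger pads; the fingertips stand 25 mm ahead of it and the grasp point (between the pads) lies 6 mm ahead of it (arm.tip_extent is the z of the fingertips in the tool frame, in m); z points along the fingers, x is the direction in which the jaws open and shut, and the axes are right-handed (so a half turn about z gives the same grasp; the last joint's range is limited). The gripper opens to 88 mm and grips with 3 to 60 N. Pads are 19 mm wide; open, the fingers measure 130 mm over their backs; the gripper's body (78 mm by 193 mm) begins 47 mm behind the grasp point.
Start: joints at [-0.865, 0.359, 0.012, 0, -1.224, -0.288], TCP at [0.274, -0.617, 0.252] pointing down, gripper open.
Joint ranges: [-3.07, 3.07], [-1.43, 2.12], [-1.02, 1.25], [-3.03, 1.67], [-3.05, -0], [-3.03, 3.03]. Speed limits (rad/s): [2.39, 2.39, 3.01, 3.14, 3.14, 3.14].

INTERFACE

Orientations are given as [roll, pitch, yaw] about the fixed x, y, z axes, in that order (R = Rz(yaw) Ry(pitch) Rx(roll)).
In Python, from station import monitor, grab_frame, job_done, arm gives the robot as it stands.
- The arm moves only by the shell command python3 -m jog 'ROWS' [FORCE]. ROWS is JSON, a list that holds one entry, the list of rows, each a list of 7 numbers: the shift along the world's x, y, z in m, then the turn, a rotation vector about the world's x, y, z in rad, then the opening, from 0 (shut) to 1 (fully open). In form: [[[dx, dy, dz, ax, ay, az, claw], ...]]. A call has 1 to 20 rows; each row shifts and turns the commanded pose from where the row before left it; what a row does not reach is not made up. A row lasts 1/8 s, in which the tool goes at most 62.5 mm and 10.7 degrees, less where a joint would pass 70% of its speed; a pose out of reach is approached as far as the arm can. A call is refused whole if a number of a shift passes 0.0625 or a number of a turn 0.188, either way. A call with a gripper value outside its range is refused whole. The fingers move at their own pace and stop on an object; FORCE is the grip in N (left out, the last holds). Time passes only in rows, so rows that do not move let the fingers close. It gives the time, the measured TCP pose, the force and the opening at its end, in the units of the state.
- monitor.get_state(): the state, without advancing time (a new reading comes with each control period).
- grab_frame(name): name is "side" or "top" or "wrist"; returns a dict with "pixels" (420x560x3 uint8, red, green, blue), "K" (3x3 intrinsics, pixels), "view" (4x4, takes a point from world to camera coordinates); the wrist camera has in their place "hand_eye" (4x4, takes a point from camera to tool coordinates, whose origin is the TCP and whose axes are the tool frame's). Camera axes: x right, y down, z forward; pixel columns grow to the right and rows downward; lengths in m; the calibration is good to about 2 mm. A picture is of the moment at which its call begins: read the wrist's pose just before it. There is no depth.
- job_done(): hands the job in, once; it reports no verdict.
The state is a dict: "t": time; "q": joint angles; "qd": joint speeds; "joint_efforts": joint torques, N m; "eef_pos": TCP position; "ee_rot": TCP orientation; "force": force on the tool from outside, world axes, zero at the start; "moment": the same for the moment, N m; "width": finger opening in m.
Only numpy, scipy, OpenCV 4.12 (cv2) and the standard library are available. Lean on these libraries where they do the work, as an engineer would, in place of code of your own. Each camera call takes 0.05 s, during which the arm holds its last target.

TASK

In the print studio, first flip the red toggle to off so that the drying tray's blower stops. Then slide the jammed pair of upside-down beakers along the bench, without lifting it, so that the inner teal beaker's wide lip goes under the yellow fork; lift the orange outer beaker off so that the teal one stays behind, and stand both beakers side by side and every washed pot there is wholly on the drying tray, all upside down as they are now. With everything loaded flip the toggle back to on, and leave the ink tub, squeegee and tape roll where they are.

Things in the scene. Friction and masses are not known exactly. Their poses are not given: they have to be found in the camera images.
- outer: orange outer beaker, upside down, round, 62 mm across, 100 mm tall, open below, 0.11 kg. Origin: centre of its open underside, z up. At the start it is pushed over the inner one, its underside 24 mm and its top 124 mm above the bench. Dried ink jams it: drawing it off takes 5 to 10 N, so the inner one comes along unless held down. The jam lets go after 55 mm of rise; clear after 105 mm.
- inner: teal inner beaker with violet ink marks, upside down, 0.18 kg: body 48 mm in diameter, 121 mm tall, closed at the top, with a flat round lip at the bottom 72 mm in diameter and 5 mm thick. Four springy ink blobs stick out to 57 mm across at 75 mm height. Origin: centre of its underside, z up. At the start only its lowest 24 mm show under the outer one.
- fork: yellow fork fixed to the bench: plate 13 to 17 mm above the bench with a slot 58 mm wide. Origin: on the bench where the inner beaker's axis belongs; +x points to the slot's closed end (28 mm on). Mouth flares to 90 mm wide at x = -85 mm. Enter along +x, the lip on or 2 to 4 mm above the bench, under the plate, the outer beaker above it; the plate then holds the lip. Slide it out 100 mm along -x.
- tray: drying tray: flat aluminium grille plate without rim, fixed, 250 mm (x) by 320 mm (y), its top 4 mm above the bench; things must stand wholly on it. Origin: centre of its underside.
- switch_box: grey box of the blower switch, fixed, 70 by 70 by 45 mm. Origin: centre of its underside. The toggle's hinge lies 45 mm above it, parallel to y; the toggle leans to +x (green mark) for on and to -x (black mark) for off.
- toggle (a joint): toggle angle in rad: 0 = off (leans 0.6 rad to the switch box's -x), 1.2 = on (leans 0.6 rad to +x). Pushed past upright (0.6) it falls over to its stop by its own weight; it turns easily, below 2 N at the ball.
- toggle_tip (a point): centre of the red ball, 28 mm in diameter, at the toggle's end, 85 mm from the hinge (about 115 mm above the bench at either stop, 130 mm when upright).
- pot1: washed ink pot standing upside down (closed end up): plain cylinder 56 mm in diameter, 52 mm tall, 0.12 kg, black. Origin: centre of its underside, z up. Absent (None) in some starts.
- pot2: washed ink pot standing upside down (closed end up): plain cylinder 56 mm in diameter, 52 mm tall, 0.12 kg, green. Origin: centre of its underside, z up. Absent (None) in some starts.
- pot3: washed ink pot standing upside down (closed end up): plain cylinder 56 mm in diameter, 52 mm tall, 0.12 kg, blue. Origin: centre of its underside, z up. Absent (None) in some starts.
- pot4: washed ink pot standing upside down (closed end up): plain cylinder 56 mm in diameter, 52 mm tall, 0.12 kg, magenta. Origin: centre of its underside, z up. Absent (None) in some starts.
- ink_tub: bystander: yellow tub with black lid, 84 mm across, 100 mm tall; origin under its centre. Leave alone.
- squeegee: bystander: wooden squeegee 200 mm long (its x), 35 mm high; origin under its middle. Leave alone.
- tape_roll: bystander: brown roll of tape, 90 mm across, 45 mm high; origin under its centre. Leave alone.
Mind the look-alikes: they are no part of the job. Of the things like the pot4, leave any that is white; of the rest the smaller one is meant.

How it is judged:
By the outcome, as a careful person would: the job done as asked, in the order asked, and still so for the second after the job is handed in, with the robot touching nothing.
Of pot1, pot2, pot3, pot4 only 2 to 4 are there at a start; the rules pass over those that are not, and their reading is None.
At some moment in a run one of pot1, pot2, pot3, pot4 may be knocked a few centimetres aside while the robot is not near it.
It also fails if it takes over 210 s, if anything falls off the work surface, if the arm or the gripper's body presses on something with over 40 N, if the wrist force passes 120 N, or if a joint passes its speed limit or range.

## Working session

There is one attempt and no reset: what is moved stays moved. The work goes in short steps, Python scripts to look and compute and a shell command to move; the robot and the scene stay as the last step left them, time stands still between calls to the robot, and variables do not carry over. Pictures are saved under pics/ and viewed, and the job is handed in when it is done.

```bash
ls; mkdir -p pics
python3 - <<'E'
from station import monitor, grab_frame, arm
import cv2
print(monitor.get_state()); print(arm, arm.tip_extent)
for n in ("side","top","wrist"):
    f=grab_frame(n); cv2.imwrite(f"pics/{n}0.png",f["pixels"][:,:,::-1])
    print(n,f["K"],f.get("view"),f.get("hand_eye"))
E
```

```text
pics
{'t': 0.0, 'q': array([-8.64923477e-01,  3.59402967e-01,  1.10747264e-02, -3.63450199e-04,
       -1.22413088e+00, -2.88125757e-01]), 'qd': array([-0.00091688, -0.00210811,  0.00186815,  0.00027246,  0.00071599,
        0.00065811]), 'joint_efforts': array([-1.54287100e-03, -5.82713413e+01,  2.93057227e+01,  6.99752927e+00,
        6.93239534e-03, -1.30689054e-04]), 'eef_pos': array([ 0.27366216, -0.61654032,  0.25061678]), 'ee_rot': array([-3.14144770e+00, -1.69134358e-03,  1.98841953e+00]), 'force': array([-0.61499889,  0.71964578, -0.72267887]), 'moment': array([0.06488051, 0.00754371, 0.01945055]), 'width': 0.08752942882000961}
<Robot object at 0x7f416c3c7a10> 0.025
side [[461.98154074   0.         279.36345027]
 [  0.         461.98154074 212.70980363]
 [  0.           0.           1.        ]] [[-0.87048452 -0.4919019   0.01700647  0.46311192]
 [-0.27367515  0.45500712 -0.84739037  0.28103943]
 [ 0.40909487 -0.74229445 -0.53069798  0.69588758]
 [ 0.          0.          0.          1.        ]] None
top [[478.30507473   0.         277.69325   ]
 [  0.         478.30507473 212.82725927]
 [  0.           0.           1.        ]] [[ 0.02074733 -0.99977383  0.00467298 -0.07761109]
 [-0.99349262 -0.02114008 -0.11191743  0.57345184]
 [ 0.11199091 -0.00232058 -0.99370652  1.16543676]
 [ 0.          0.          0.          1.        ]] None
wrist [[358.62736386   0.         275.95399152]
 [  0.         358.62736386 205.33084469]
 [  0.           0.           1.        ]] None [[ 9.99999740e-01 -4.35740706e-04 -5.73879509e-04  1.06393071e-05]
 [ 5.92427379e-04  9.50547301e-01  3.10579260e-01 -8.46604596e-02]
 [ 4.10167592e-04 -3.10579519e-01  9.50547313e-01 -1.33350629e-01]
 [ 0.00000000e+00  0.00000000e+00  0.00000000e+00  1.00000000e+00]]
```

View pics/top0.png

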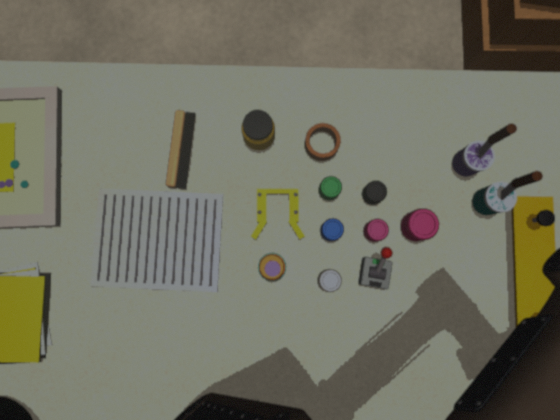

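View pics/side0.png

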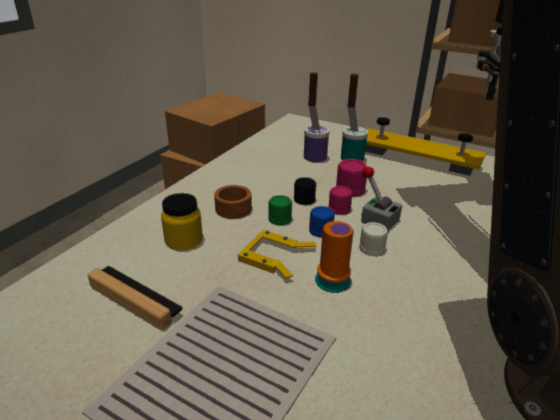

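View pics/wrist0.png

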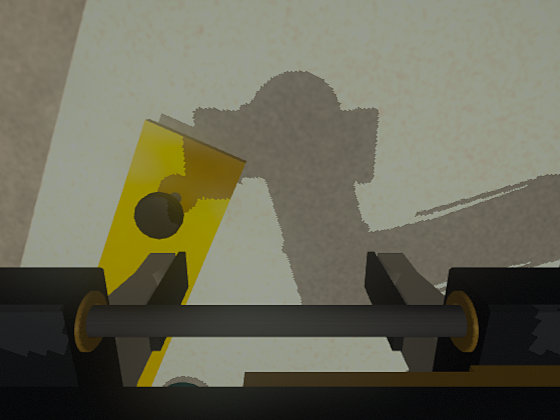

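The top view shows the tray around (158,240), the fork (278,212, mouth down), the pair (272,267) and the switch (377,270) with its ball at (387,253). Pots: green (331,187), black (375,192), blue (333,230) and small magenta (377,230). Decoys: a large magenta pot and a white one. I'll enlarge these.

```bash
cat > h.py <<'E'
import numpy as np, cv2
from station import monitor, grab_frame, arm
from scipy.spatial.transform import Rotation as R
def pix2w(f,u,v,z):
    if "view" in f and f["view"] is not None: V=np.array(f["view"])
    Ri=V[:3,:3].T; c=-Ri@V[:3,3]
    d=Ri@np.linalg.solve(f["K"],[u,v,1.]); return c+d*(z-c[2])/d[2]
def w2pix(f,p):
    V=np.array(f["view"]); q=f["K"]@(V[:3,:3]@np.array(p)+V[:3,3]); return q[:2]/q[2]
def wristview(f,s):
    T=np.eye(4); T[:3,:3]=R.from_euler('xyz',s["ee_rot"]).as_matrix(); T[:3,3]=s["eef_pos"]
    f["view"]=np.linalg.inv(T@np.array(f["hand_eye"])); return f
def crop(f,name,u0,v0,u1,v1,k):
    im=f["pixels"][v0:v1,u0:u1,::-1]
    cv2.imwrite("pics/"+name,cv2.resize(im,None,fx=k,fy=k,interpolation=cv2.INTER_CUBIC))
def st():
    s=monitor.get_state(); print("t",round(s["t"],2),"pos",s["eef_pos"].round(4),"rpy",s["ee_rot"].round(3),"F",s["force"].round(1),"w",round(s["width"],4),"q",s["q"].round(2)); return s
E
python3 - <<'E'
from h import *
f=grab_frame("top")
crop(f,"t1.png",240,170,440,300,4)
crop(f,"t2.png",80,180,240,300,5)
f=grab_frame("side")
crop(f,"s1.png",220,150,420,300,4)
E
```

```text
(no output)
```

View pics/t1.png

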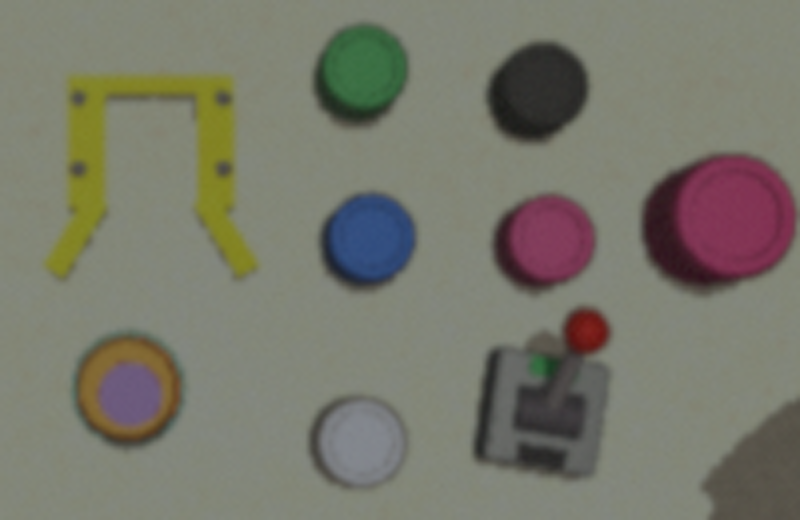

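View pics/t2.png

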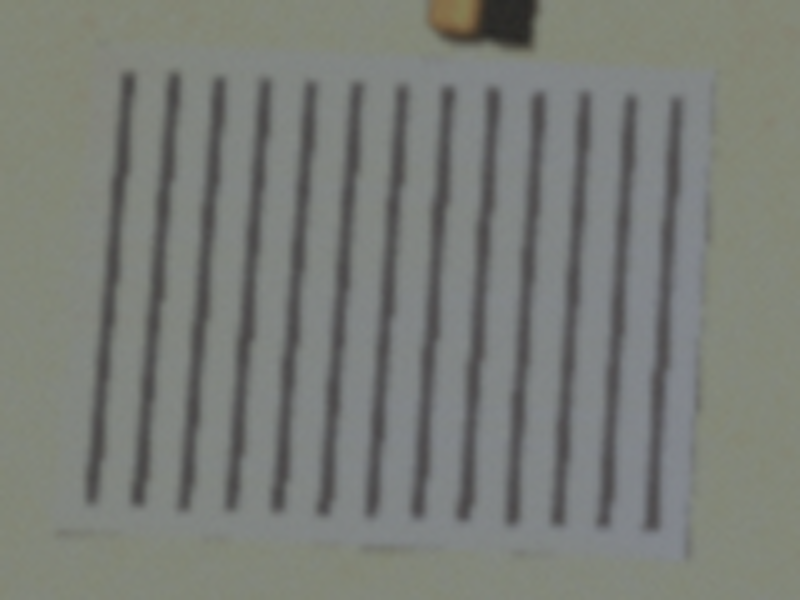

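View pics/s1.png

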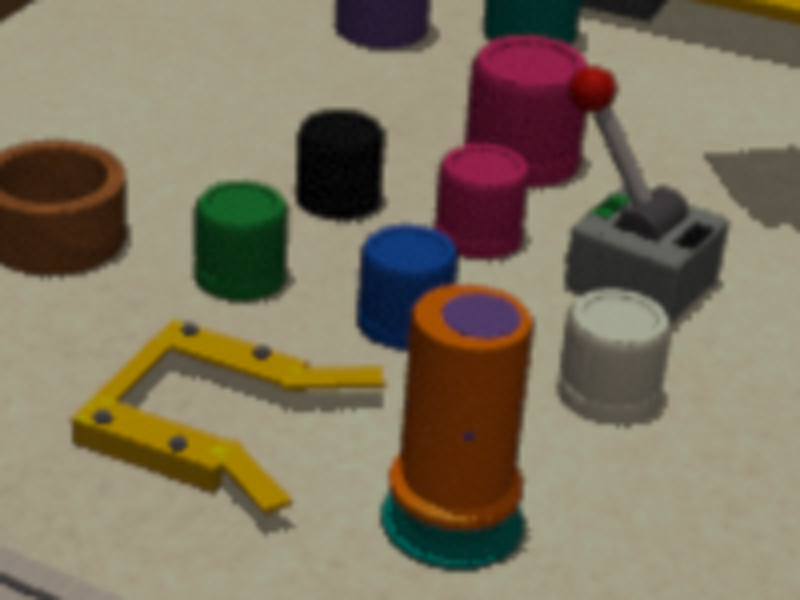

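Run:
```python
from h import *
f=grab_frame("top")
g=lambda x,y,z:pix2w(f,240+x/4,170+y/4,z).round(4)
for n,x,y,z in [("green",365,69,.052),("black",544,85,.052),("blue",372,237,.052),("mag",551,240,.052),("white",361,441,.052),("bigmag",737,215,.09),("ball",587,331,.115),("pairTop",131,394,.124),("pairMid",129,390,.03),
 ("forkTL",69,76,.017),("forkTR",234,76,.017),("forkSlotL",105,97,.017),("forkSlotR",197,97,.017),("slotLb",105,205,.017),("slotRb",197,205,.017),("mouthL",47,265,.017),("mouthL2",65,280,.017),("mouthR",257,265,.017),("mouthR2",238,279,.017),
 ("boxTL",497,346,.045),("boxTR",609,366,.045),("boxBR",593,475,.045),("boxBL",484,462,.045)]: print(n,g(x,y,z))
h=lambda x,y:pix2w(f,80+x/5,180+y/5,.004).round(4)
for c in [(98,47),(713,70),(690,557),(57,533)]: print("tray",h(*c))
```

```text
green [ 0.6394 -0.1969  0.052 ]
black [ 0.6317 -0.3079  0.052 ]
blue [ 0.5351 -0.2021  0.052 ]
mag [ 0.5355 -0.312   0.052 ]
white [ 0.4109 -0.1964  0.052 ]
bigmag [ 0.5497 -0.4147  0.09  ]
ball [ 0.4782 -0.3193  0.115 ]
pairTop [ 0.4366 -0.0567  0.124 ]
pairMid [ 0.4387 -0.0549  0.03  ]
forkTL [ 0.6367 -0.0122  0.017 ]
forkTR [ 0.639  -0.1174  0.017 ]
forkSlotL [ 0.6237 -0.0354  0.017 ]
forkSlotR [ 0.6249 -0.094   0.017 ]
slotLb [ 0.5546 -0.0371  0.017 ]
slotRb [ 0.5559 -0.0953  0.017 ]
mouthL [ 0.5159 -0.0014  0.017 ]
mouthL2 [ 0.5066 -0.013   0.017 ]
mouthR [ 0.5186 -0.1338  0.017 ]
mouthR2 [ 0.5096 -0.122   0.017 ]
boxTL [ 0.4702 -0.2802  0.045 ]
boxTR [ 0.4594 -0.3489  0.045 ]
boxBR [ 0.3931 -0.3387  0.045 ]
boxBL [ 0.3996 -0.2723  0.045 ]
tray [0.6291 0.3939 0.004 ]
tray [0.6239 0.0772 0.004 ]
tray [0.3761 0.0804 0.004 ]
tray [0.3815 0.3991 0.004 ]
```

Positions agree with the stated sizes: fork origin is about (0.596,-0.065) and the tray's sides measure about 248 x 317 mm. First the toggle: go to its +x side with the fingers shut.

```bash
python3 -m jog '[[[0.033,0.036,0,0,0,-0.034,0],[0.033,0.036,0,0,0,-0.034,0],[0.033,0.036,0,0,0,-0.034,0],[0.033,0.036,0,0,0,-0.034,0],[0.033,0.036,0,0,0,-0.034,0],[0.033,0.036,0,0,0,-0.034,0],[0.033,0.036,0,0,0,-0.034,0],[0.035,0.036,0,0,0,-0.034,0],[0,0,-0.03,0,0,0,0],[0,0,-0.03,0,0,0,0],[0,0,-0.03,0,0,0,0],[0,0,-0.03,0,0,0,0],[0,0,0,0,0,0,0],[0,0,0,0,0,0,0]]]' 20; python3 -c "
from h import *
st();f=grab_frame('side');cv2.imwrite('pics/s2.png',f['pixels'][:,:,::-1])"
```

```text
t: 2.05
eef_pos: [0.5405, -0.3293, 0.1327]
ee_rot: [3.141, 0.001, 1.717]
force: [-0.2, -0.8, 0.5]
width: 0.0007
t 2.05 pos [ 0.5405 -0.3293  0.1327] rpy [3.141e+00 1.000e-03 1.717e+00] F [-0.2 -0.8  0.5] w 0.0007 q [-0.24  0.39 -0.24  0.   -0.95 -1.19]
```

View pics/s2.png

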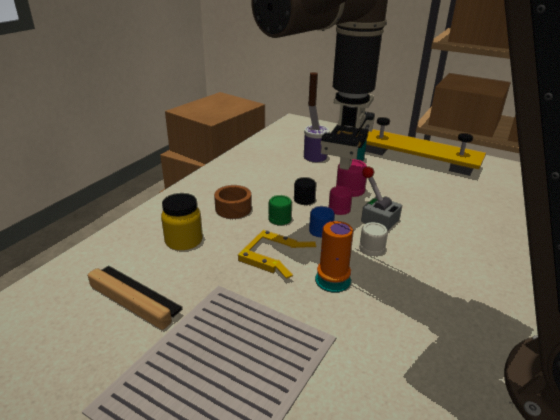

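```bash
python3 -m jog '[[[-0.015,0.002,0,0,0,0,0],[-0.012,0.002,0,0,0,0,0],[-0.012,0.002,0,0,0,0,0],[-0.012,0.002,0,0,0,0,0],[-0.012,0.002,0,0,0,0,0],[-0.012,0.002,0,0,0,0,0],[-0.012,0.002,0,0,0,0,0],[-0.012,0.002,0,0,0,0,0],[-0.008,0.001,0,0,0,0,0],[0,0,0,0,0,0,0],[0.01,0,0.03,0,0,0,0],[0.0,0,0.05,0,0,0,0],[0.0,0,0.05,0,0,0,0],[0,0,0,0,0,0,0]]]' ; python3 -c "
from h import *
st();f=grab_frame('side');crop(f,'s3.png',200,100,440,280,3)"
```

```text
t: 3.85
eef_pos: [0.4452, -0.3129, 0.266]
ee_rot: [3.135, 0.004, 1.717]
force: [0.1, 0.9, -0.4]
width: 0.0004
t 3.85 pos [ 0.4452 -0.3129  0.266 ] rpy [3.135 0.004 1.717] F [ 0.1  0.9 -0.4] w 0.0004 q [-0.25  0.13 -0.26  0.   -1.17 -1.17]
```

View pics/s3.png

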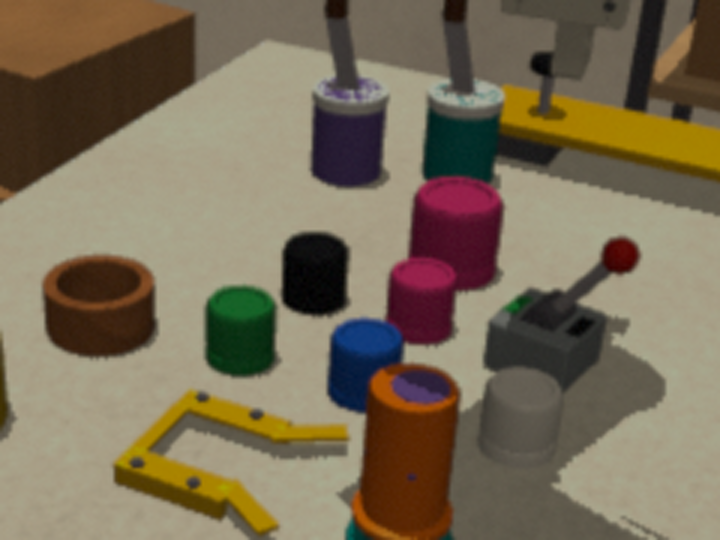

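Run:
```python
from h import *
c=(0.438,-0.056)
def circ(im,f,p,r,z,k,o,col):
    pts=[w2pix(f,(p[0]+r*np.cos(a),p[1]+r*np.sin(a),z)) for a in np.linspace(0,6.283,60)]
    cv2.polylines(im,[((np.array(pts)-o)*k).astype(int)],True,col,1)
ims=[]
for n,box in (("top",(235,230,310,305)),("side",(300,210,375,300))):
    f=grab_frame(n); k=7
    im=cv2.resize(np.ascontiguousarray(f["pixels"][box[1]:box[3],box[0]:box[2],::-1]),None,fx=k,fy=k,interpolation=cv2.INTER_CUBIC)
    im=cv2.resize(im,(525,box[3]*k-box[1]*k))
    for r,z,col in ((.036,.0,(255,255,255)),(.036,.005,(255,255,0)),(.031,.024,(0,0,255)),(.031,.124,(0,255,0))): circ(im,f,c,r,z,k,np.array(box[:2]),col)
    cv2.imwrite(f"pics/m_{n}.png",im[:600])
```

```text
(no output)
```

View pics/m_top.png

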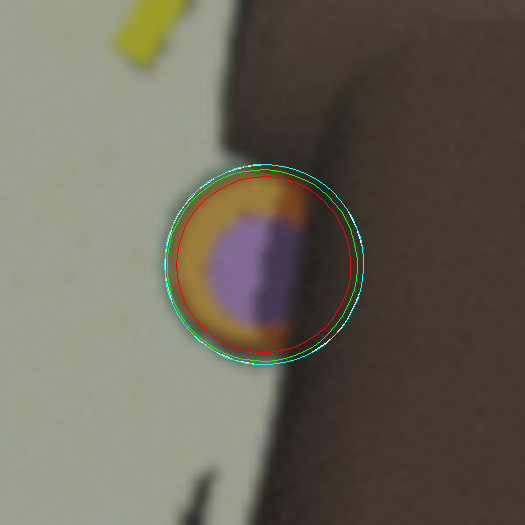

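View pics/m_side.png

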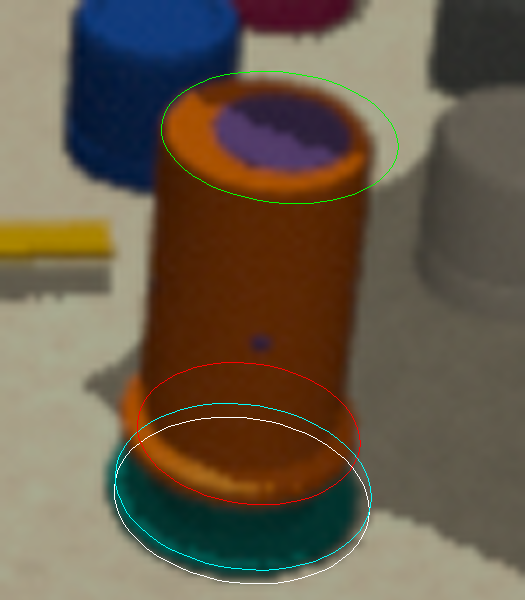

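Toggle ball is now leaning to -x (off, near the black mark). Going over the pair with the jaws along y.

```bash
python3 -m jog '[[[-0.001,0.043,0,0,0,-0.021,1],[-0.001,0.043,0,0,0,-0.021,1],[-0.001,0.043,0,0,0,-0.021,1],[-0.001,0.043,0,0,0,-0.021,1],[-0.001,0.043,0,0,0,-0.021,1],[-0.001,0.043,0,0,0,-0.021,1],[0,0,-0.03,0,0,0,1],[0,0,0,0,0,0,1],[0,0,0,0,0,0,1]]]' 40
python3 - <<'E'
from h import *
s=st();f=wristview(grab_frame('wrist'),s);im=np.ascontiguousarray(f['pixels'][:,:,::-1])
c=(0.439,-0.055)
for r,z,col in ((.036,.0,(255,255,255)),(.028,.124,(0,255,0))):
    pts=np.array([w2pix(f,(c[0]+r*np.cos(a),c[1]+r*np.sin(a),z)) for a in np.linspace(0,6.283,60)])
    cv2.polylines(im,[pts.astype(int)],True,col,1)
cv2.imwrite('pics/w4.png',im)
E
```

```text
t: 5.12
eef_pos: [0.437, -0.0543, 0.2317]
ee_rot: [-3.141, 0.001, 1.59]
force: [0.0, 0.5, -0.1]
width: 0.0844
t 5.12 pos [ 0.437  -0.0543  0.2317] rpy [-3.141e+00  1.000e-03  1.590e+00] F [ 0.   0.5 -0.1] w 0.0844 q [ 0.33 -0.02 -0.51  0.   -1.09 -1.88]
```

View pics/w4.png

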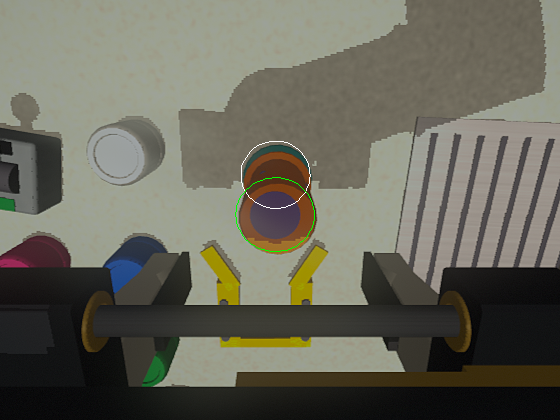

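Both model circles sit on the beaker, within about 2 px (lip ring at (277,174), top ring at (276,214)). Descend and grip.

```bash
python3 -m jog '[[[0.001,0,-0.03,0,0,0,1],[0.001,0,-0.03,0,0,0,1],[0,0,-0.03,0,0,0,1],[0,0,-0.03,0,0,0,1],[0,0,-0.015,0,0,0,1],[0,0,0,0,0,0,1],[0,0,0,0,0,0,0],[0,0,0,0,0,0,0],[0,0,0,0,0,0,0],[0,0,0,0,0,0,0],[0,0,0,0,0,0,0],[0,0,0,0,0,0,0]]]' 40
python3 - <<'E'
from h import *
s=st();f=grab_frame('side');crop(f,'s5.png',220,130,440,295,3)
E
```

```text
t: 6.68
eef_pos: [0.4392, -0.0538, 0.0971]
ee_rot: [3.141, -0.0, 1.591]
force: [-0.9, 1.1, 5.8]
width: 0.0605
t 6.67 pos [ 0.4392 -0.0538  0.0971] rpy [ 3.141 -0.     1.591] F [-0.9  1.1  5.8] w 0.0605 q [ 0.33  0.15 -0.69  0.   -0.73 -1.88]
```

View pics/s5.png

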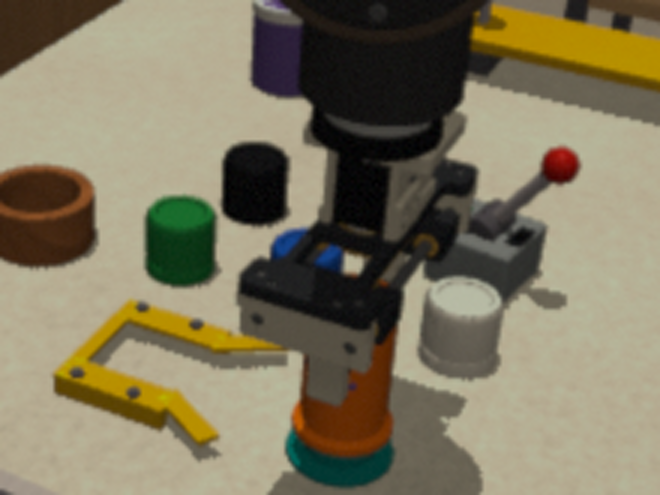

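```bash
python3 -m jog '[[[0.004,-0.001,0,0,0,0,0],[0.008,-0.002,0,0,0,0,0],[0.008,-0.002,0,0,0,0,0],[0.008,-0.002,0,0,0,0,0],[0.008,-0.002,0,0,0,0,0],[0.008,-0.002,0,0,0,0,0],[0.006,-0.0025,0,0,0,0,0],[0,0,0,0,0,0,0],[0,0,0,0,0,0,0]]]' 40
python3 - <<'E'
from h import *
s=st();f=grab_frame('side');crop(f,'s6.png',220,130,440,295,3)
f=wristview(grab_frame('wrist'),s);cv2.imwrite('pics/w6.png',f['pixels'][:,:,::-1])
f=grab_frame("top"); crop(f,'t6.png',220,160,340,290,4)
E
```

```text
t: 7.85
eef_pos: [0.4892, -0.0673, 0.0975]
ee_rot: [3.141, -0.0, 1.591]
force: [-3.3, 2.3, 12.1]
width: 0.0606
t 7.85 pos [ 0.4892 -0.0673  0.0975] rpy [ 3.141 -0.     1.591] F [-3.3  2.3 12.1] w 0.0606 q [ 0.26  0.22 -0.58  0.   -0.76 -1.81]
```

View pics/s6.png

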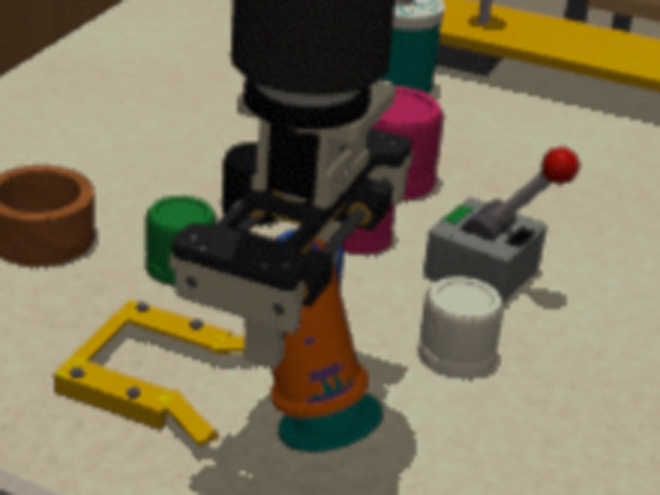

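View pics/w6.png

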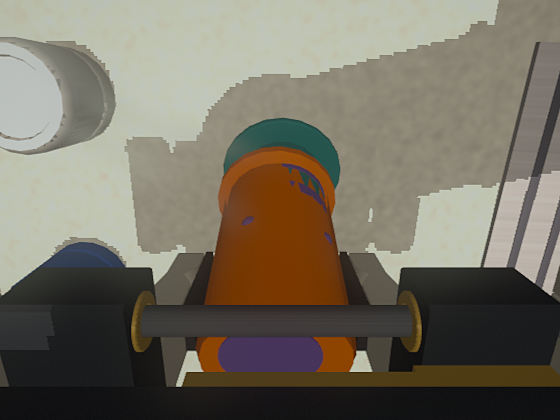

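The pair has tilted about the jaw axis: the lip at (330,425) dragged behind while the top went forward. I'll move back to set it upright, then regrip with the jaws along the slide direction so it can't pivot.

```bash
python3 -m jog '[[[-0.006,0.001,0.001,0,0,0,0],[-0.006,0.001,0.001,0,0,0,0],[-0.006,0.001,0,0,0,0,0],[-0.004,0.001,0,0,0,0,0],[0,0,0,0,0,0,0],[0,0,0,0,0,0,0]]]' 40
python3 - <<'E'
from h import *
s=st();f=grab_frame('side');crop(f,'s7.png',270,180,370,300,5)
E
```

```text
t: 8.75
eef_pos: [0.467, -0.0634, 0.0986]
ee_rot: [3.141, 0.0, 1.591]
force: [0.9, -0.7, -3.4]
width: 0.0608
t 8.75 pos [ 0.467  -0.0634  0.0986] rpy [3.141 0.    1.591] F [ 0.9 -0.7 -3.4] w 0.0608 q [ 0.28  0.19 -0.63  0.   -0.75 -1.84]
```

View pics/s7.png

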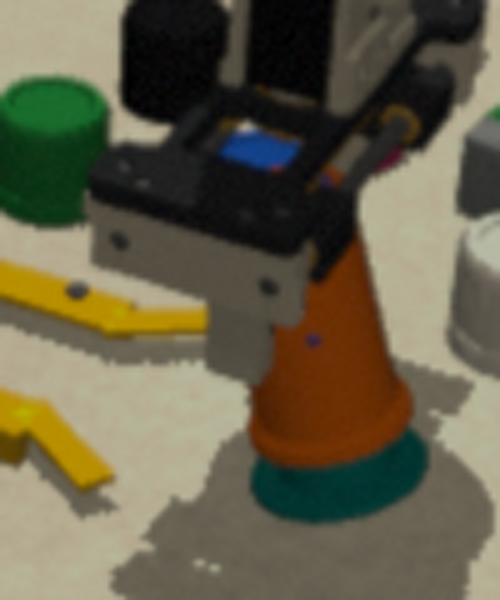

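```bash
python3 -m jog '[[[0,0,-0.002,0,0,0,0],[-0.004,0,-0.001,0,0,0,0],[-0.005,0,0,0,0,0,0],[-0.005,0,0,0,0,0,0],[-0.005,0,0,0,0,0,0],[0,0,0,0,0,0,0],[0,0,0,0,0,0,0]]]' 40
python3 - <<'E'
from h import *
s=st();f=grab_frame('side');crop(f,'s8.png',270,180,370,300,5)
E
```

```text
t: 9.68
eef_pos: [0.4519, -0.0627, 0.0978]
ee_rot: [3.134, -0.001, 1.592]
force: [3.2, 1.0, 9.0]
width: 0.061
t 9.68 pos [ 0.4519 -0.0627  0.0978] rpy [ 3.134e+00 -1.000e-03  1.592e+00] F [3.2 1.  9. ] w 0.061 q [ 0.3   0.16 -0.67  0.   -0.73 -1.85]
```

View pics/s8.png

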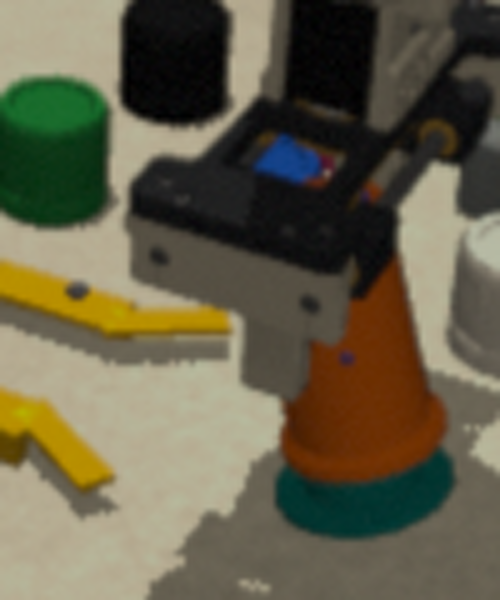

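```bash
python3 -m jog '[[[0,0,0,0,0,0,0],[0,0,0,0,0,0,0],[0,0,0,0,0,0,0],[-0.003,0,0,0,0,0,0],[-0.003,0,0,0,0,0,0],[-0.003,0,0,0,0,0,0],[0,0,0,0,0,0,0]]]' 4
python3 - <<'E'
from h import *
s=st();f=grab_frame('side');crop(f,'s9.png',270,180,370,300,5)
E
```

```text
t: 10.6
eef_pos: [0.4381, -0.0635, 0.0953]
ee_rot: [-3.141, 0.0, 1.591]
force: [0.2, -0.1, -2.8]
width: 0.0611
t 10.6 pos [ 0.4381 -0.0635  0.0953] rpy [-3.141  0.     1.591] F [ 0.2 -0.1 -2.8] w 0.0611 q [ 0.3   0.15 -0.69 -0.   -0.73 -1.85]
```

View pics/s9.png

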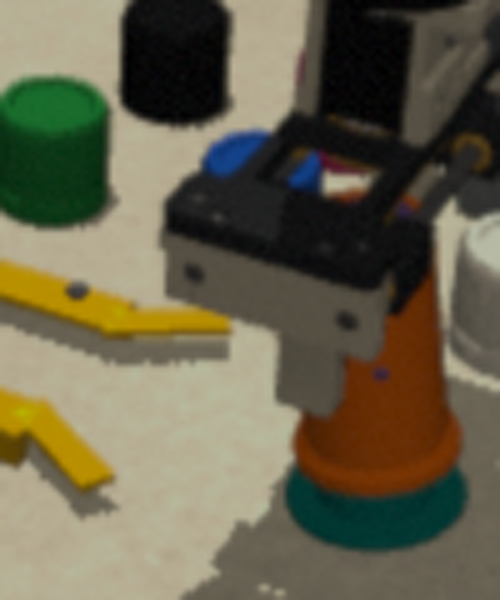

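```bash
python3 -m jog '[[[0,0,-0.002,0,0,0,0],[0,0,0,0,0,0,0],[0,0,0,0,0,0,0.75],[0,0,0,0,0,0,1],[0,0,0,0,0,0,1],[0,0,0,0,0,0,1],[0,0,0.04,0,0,0,1],[0,0,0.05,0,0,0,1],[0,0,0.04,0,0,0,1],[0,0,0,0,0,0,1],[0,0,0,0,0,0,1]]]' 4
python3 - <<'E'
from h import *
c=(0.442,-0.062)
s=st()
for n,box in (("side",(290,205,365,290)),("wrist",(0,0,560,420))):
    f=grab_frame(n); k=7 if n=="side" else 1
    if n=="wrist": wristview(f,s)
    im=cv2.resize(np.ascontiguousarray(f["pixels"][box[1]:box[3],box[0]:box[2],::-1]),None,fx=k,fy=k,interpolation=cv2.INTER_CUBIC)
    for r,z,col in ((.036,.0,(255,255,255)),(.028,.124,(0,255,0))):
        pts=np.array([w2pix(f,(c[0]+r*np.cos(a),c[1]+r*np.sin(a),z)) for a in np.linspace(0,6.283,60)])
        cv2.polylines(im,[((pts-box[:2])*k).astype(int)],True,col,1)
    cv2.imwrite(f"pics/n_{n}.png",im)
E
```

```text
t: 12.02
eef_pos: [0.4384, -0.0634, 0.2231]
ee_rot: [-3.141, -0.0, 1.59]
force: [-0.3, -0.6, -1.0]
width: 0.0881
t 12.03 pos [ 0.4384 -0.0634  0.2231] rpy [-3.141 -0.     1.59 ] F [-0.3 -0.6 -1. ] w 0.0881 q [ 0.3  -0.01 -0.52 -0.   -1.07 -1.85]
```

View pics/n_side.png

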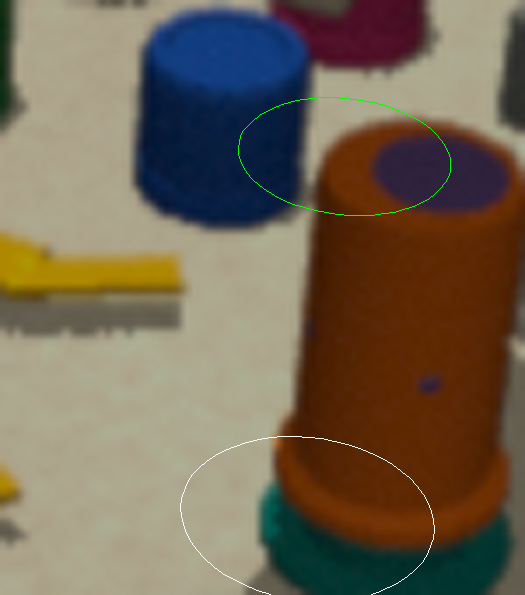

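View pics/n_wrist.png

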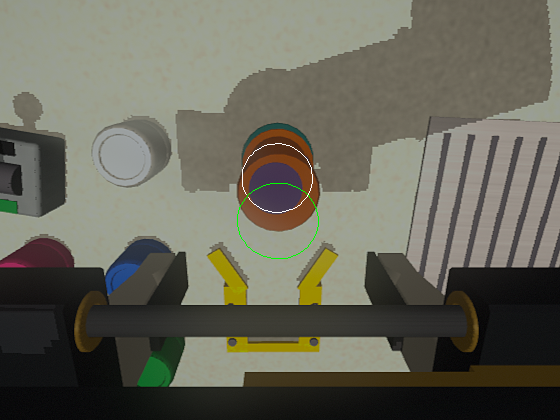

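It stands upright again, but lies about 15 mm nearer the base (top centre at wrist pixel (278,193), lip at (278,155)).

Run:
```python
from h import *
s=st(); f=wristview(grab_frame("wrist"),s)
crop(f,'w10.png',220,100,340,250,4)
print(pix2w(f,278,193,.124),pix2w(f,278,156,.003))
f=grab_frame("side"); crop(f,'s10.png',290,205,390,305,5)
```

```text
t 12.12 pos [ 0.4381 -0.0635  0.2224] rpy [-3.14  0.    1.59] F [ 0.5  0.1 -0.1] w 0.088 q [ 0.3  -0.01 -0.52 -0.   -1.07 -1.85]
[ 0.42030003 -0.06263515  0.124     ] [ 0.41691335 -0.06212919  0.003     ]
```

View pics/w10.png

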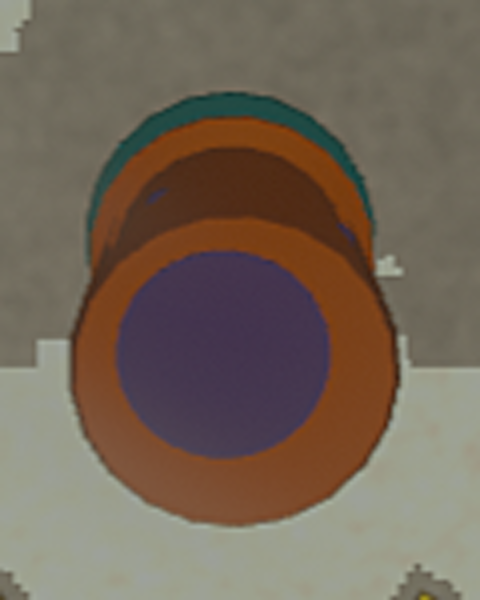

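View pics/s10.png

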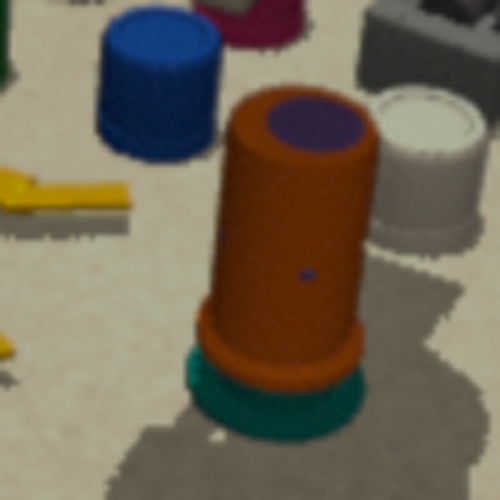

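```bash
python3 -m jog '[[[-0.002,0,0,0,0,0.157,1],[-0.002,0,0,0,0,0.157,1],[-0.002,0,0,0,0,0.157,1],[-0.002,0,0,0,0,0.157,1],[-0.002,0,0,0,0,0.157,1],[-0.002,0,0,0,0,0.157,1],[-0.002,0,0,0,0,0.157,1],[-0.002,0,0,0,0,0.157,1],[-0.002,0.001,0,0,0,0.157,1],[-0.001,0,0,0,0,0.157,1],[0,0,0,0,0,0,1],[0,0,0,0,0,0,1]]]' 20; python3 -c "
from h import *
st()"
```

```text
t: 13.72
eef_pos: [0.4198, -0.0625, 0.2232]
ee_rot: [-3.141, -0.001, -3.126]
force: [-0.5, 0.5, 0.2]
width: 0.0878
t 13.72 pos [ 0.4198 -0.0625  0.2232] rpy [-3.141e+00 -1.000e-03 -3.126e+00] F [-0.5  0.5  0.2] w 0.0878 q [ 0.32 -0.05 -0.55 -0.   -1.07 -0.31]
```

```bash
python3 -m jog '[[[0,0,-0.03,0,0,0,1],[0,0,-0.03,0,0,0,1],[0,0,-0.03,0,0,0,1],[0,0,-0.03,0,0,0,1],[0,0,-0.006,0,0,0,1],[0,0,0,0,0,0,1],[0,0,0,0,0,0,1]]]'; python3 -m jog '[[[0,0,0,0,0,0,0],[0,0,0,0,0,0,0],[0,0,0,0,0,0,0],[0,0,0,0,0,0,0],[0,0,0,0,0,0,0],[0,0,0,0,0,0,0]]]' 30
```

```text
t: 14.6
eef_pos: [0.4207, -0.0622, 0.0986]
ee_rot: [3.141, 0.002, -3.123]
force: [-0.4, 0.5, -0.5]
width: 0.0874
t: 15.35
eef_pos: [0.4202, -0.0624, 0.0977]
ee_rot: [-3.142, 0.001, -3.122]
force: [0.9, 0.2, 1.8]
width: 0.061
```

```bash
python3 -m jog '[[[0.003,0,0.0005,0,0,0,0],[0.006,-0.0005,0,0,0,0,0],[0.006,-0.0005,0,0,0,0,0],[0.006,-0.0005,0,0,0,0,0],[0.006,-0.0005,0,0,0,0,0],[0.006,-0.0005,0,0,0,0,0],[0.006,-0.0005,0,0,0,0,0],[0,0,0,0,0,0,0]]]'
python3 - <<'E'
from h import *
s=st();f=grab_frame('side');crop(f,'s11.png',270,180,370,300,5)
E
```

```text
t: 16.35
eef_pos: [0.4566, -0.0661, 0.0983]
ee_rot: [-3.141, -0.005, -3.123]
force: [-10.3, 2.2, 17.9]
width: 0.061
t 16.35 pos [ 0.4566 -0.0661  0.0983] rpy [-3.141 -0.005 -3.123] F [-10.3   2.2  17.9] w 0.061 q [ 0.28  0.18 -0.65 -0.   -0.75 -0.27]
```

View pics/s11.png

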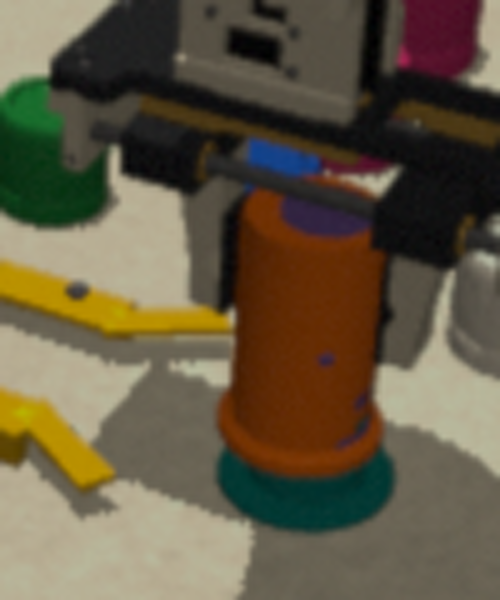

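```bash
python3 -m jog '[[[0,0,0.001,0,0,0,0],[0,0,0.0005,0,0,0,0],[0,0,0,0,0,0,0]]]'; python3 -m jog '[[[0.004,0,0,0,0,0,0],[0.005,0,0,0,0,0,0],[0.005,-0.0005,0,0,0,0,0],[0,0,0,0,0,0,0]]]'
```

```text
t: 16.77
eef_pos: [0.4587, -0.0654, 0.0992]
ee_rot: [-3.142, -0.001, -3.123]
force: [0.3, -0.0, -2.6]
width: 0.0609
t: 17.27
eef_pos: [0.4734, -0.0659, 0.0995]
ee_rot: [-3.142, 0.0, -3.123]
force: [-0.1, -0.4, -2.9]
width: 0.0612
```

```bash
python3 -m jog '[[[0,0,-0.0007,0,0,0,0],[0,0,0,0,0,0,0]]]'; python3 -m jog '[[[0.004,0,0,0,0,0,0],[0.005,0,0,0,0,0,0],[0.005,-0.0005,0,0,0,0,0],[0,0,0,0,0,0,0]]]'
```

```text
t: 17.52
eef_pos: [0.4727, -0.066, 0.0989]
ee_rot: [-3.142, -0.0, -3.123]
force: [-1.2, 0.7, -3.2]
width: 0.0611
t: 18.02
eef_pos: [0.4874, -0.0664, 0.0988]
ee_rot: [-3.142, 0.0, -3.123]
force: [0.8, -0.5, -2.6]
width: 0.0609
```

```bash
python3 -m jog '[[[0,0,-0.0005,0,0,0,0],[0,0,0,0,0,0,0]]]'; python3 -m jog '[[[0,0,-0.0005,0,0,0,0],[0,0,0,0,0,0,0]]]';  python3 - <<'E'
from h import *
s=st();f=wristview(grab_frame('wrist'),s);cv2.imwrite('pics/w12.png',f['pixels'][:,:,::-1])
f=grab_frame('side');crop(f,'s12.png',230,190,350,300,5)
E
```

```text
t: 18.27
eef_pos: [0.4867, -0.0665, 0.0984]
ee_rot: [3.142, -0.0, -3.123]
force: [-1.1, -0.0, -0.8]
width: 0.0614
t: 18.52
eef_pos: [0.4865, -0.0665, 0.0979]
ee_rot: [-3.142, -0.001, -3.123]
force: [-2.6, -0.3, 2.7]
width: 0.0613
t 18.52 pos [ 0.4865 -0.0665  0.0979] rpy [-3.142e+00 -1.000e-03 -3.123e+00] F [-2.6 -0.3  2.7] w 0.0613 q [ 0.27  0.22 -0.59 -0.   -0.76 -0.25]
```

View pics/w12.png

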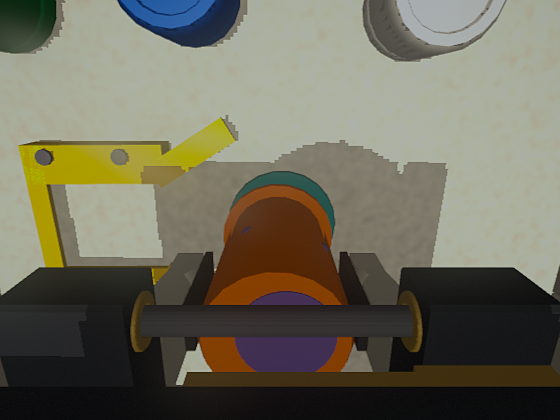

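View pics/s12.png

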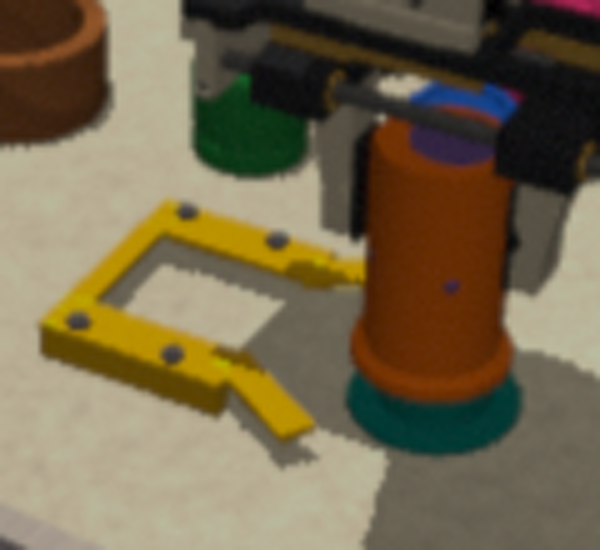

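```bash
python3 -m jog '[[[0.003,-0.0005,0.0005,0,0,0,0],[0.005,-0.0005,0,0,0,0,0],[0.006,0,0,0,0,0,0],[0.006,0,0,0,0,0,0],[0.006,0,0,0,0,0,0],[0.006,0,0,0,0,0,0],[0,0,0,0,0,0,0]]]'
python3 - <<'E'
from h import *
s=st()
f=grab_frame('side');crop(f,'s13.png',230,190,350,300,5)
E
```

```text
t: 19.5
eef_pos: [0.5193, -0.0674, 0.0983]
ee_rot: [-3.142, 0.0, -3.123]
force: [0.4, 0.6, -1.9]
width: 0.0612
t 19.5 pos [ 0.5193 -0.0674  0.0983] rpy [-3.142  0.    -3.123] F [ 0.4  0.6 -1.9] w 0.0612 q [ 0.25  0.27 -0.52  0.   -0.79 -0.23]
```

View pics/s13.png

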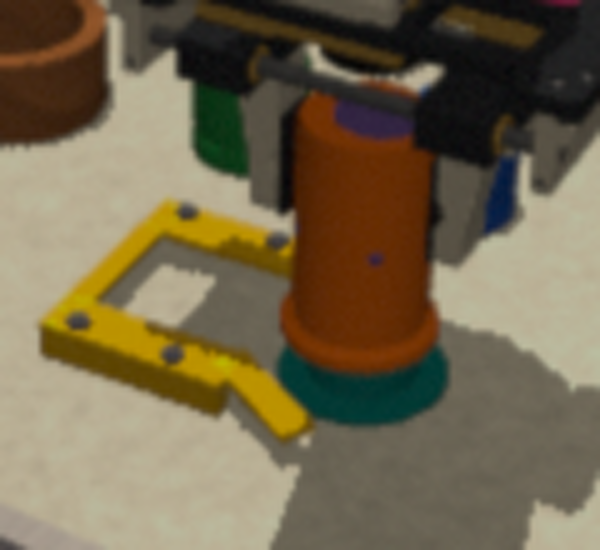

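Lip is in the mouth and about centred. Continue 76 mm in two calls.

```bash
python3 -m jog '[[[0.005,0,0,0,0,0,0],[0.006,0,0,0,0,0,0],[0.006,0,0,0,0,0,0],[0.006,0,0,0,0,0,0],[0.006,0.0005,0,0,0,0,0],[0.006,0,0,0,0,0,0],[0,0,0,0,0,0,0]]]'
python3 - <<'E'
from h import *
s=st()
f=grab_frame('side');crop(f,'s14.png',230,190,350,300,5)
f=wristview(grab_frame('wrist'),s);cv2.imwrite('pics/w14.png',f['pixels'][:,:,::-1])
E
```

```text
t: 20.42
eef_pos: [0.5543, -0.0669, 0.0983]
ee_rot: [-3.142, 0.0, -3.123]
force: [0.2, 0.5, -2.4]
width: 0.061
t 20.43 pos [ 0.5543 -0.0669  0.0983] rpy [-3.142  0.    -3.123] F [ 0.2  0.5 -2.4] w 0.061 q [ 0.23  0.32 -0.44  0.   -0.81 -0.21]
```

View pics/s14.png

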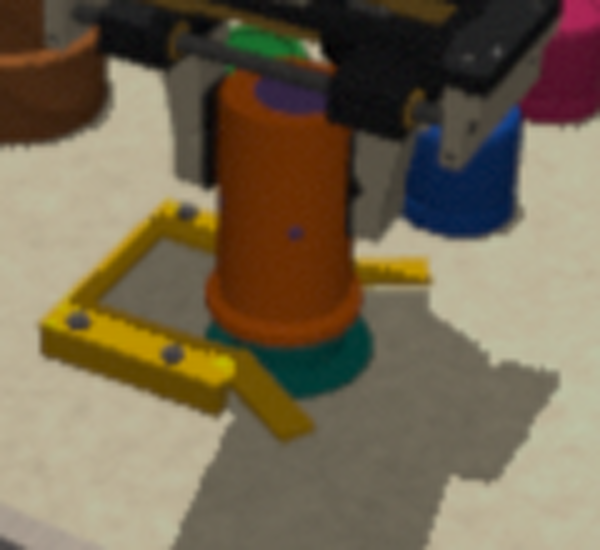

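View pics/w14.png

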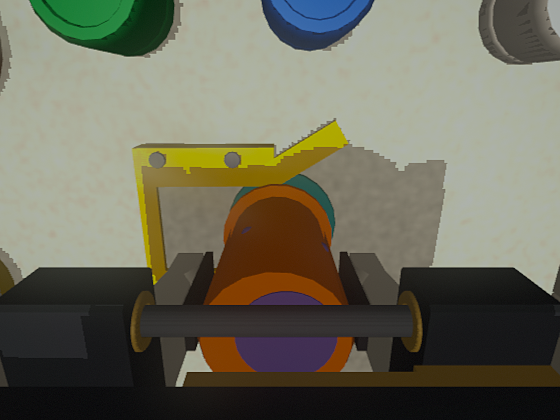

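```bash
python3 -m jog '[[[0.005,0,0,0,0,0,0],[0.006,0.0005,0,0,0,0,0],[0.006,0,0,0,0,0,0],[0.006,0,0,0,0,0,0],[0.006,0.0005,0,0,0,0,0],[0.006,0,0,0,0,0,0],[0.006,0,0,0,0,0,0],[0,0,0,0,0,0,0]]]'
python3 - <<'E'
from h import *
s=st()
f=grab_frame('side');crop(f,'s15.png',230,170,350,290,5)
f=wristview(grab_frame('wrist'),s);cv2.imwrite('pics/w15.png',f['pixels'][:,:,::-1])
E
```

```text
t: 21.52
eef_pos: [0.5953, -0.0659, 0.0982]
ee_rot: [-3.142, 0.0, -3.123]
force: [-0.3, -0.2, -3.1]
width: 0.0609
t 21.52 pos [ 0.5953 -0.0659  0.0982] rpy [-3.142  0.    -3.123] F [-0.3 -0.2 -3.1] w 0.0609 q [ 0.22  0.37 -0.35  0.   -0.85 -0.2 ]
```

View pics/s15.png

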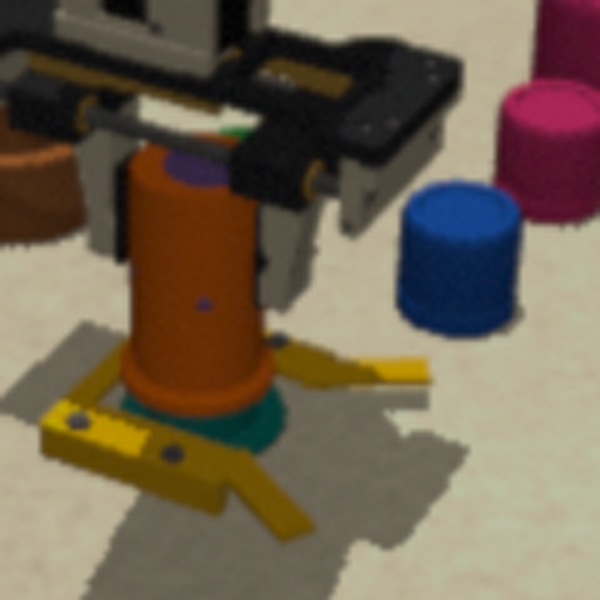

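View pics/w15.png

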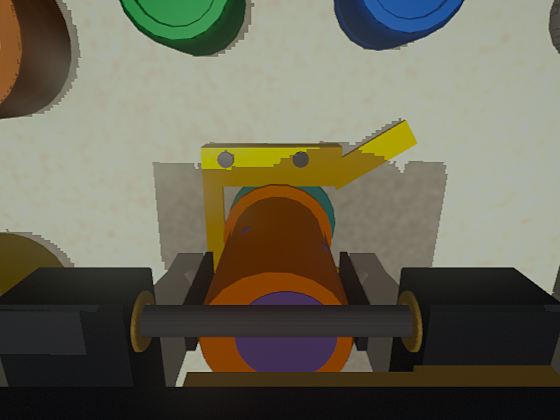

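```bash
python3 -m jog '[[[0,0,0.004,0,0,0,0],[0,0,0.004,0,0,0,0],[0,0,0.006,0,0,0,0],[0,0,0.006,0,0,0,0],[0,0,0.006,0,0,0,0],[0,0,0,0,0,0,0]]]' 40;python3 -m jog '[[[0,0,0.006,0,0,0,0],[0,0,0.006,0,0,0,0],[0,0,0.006,0,0,0,0],[0,0,0.006,0,0,0,0],[0,0,0.006,0,0,0,0],[0,0,0.006,0,0,0,0],[0,0,0.01,0,0,0,0],[0,0,0.01,0,0,0,0],[0,0,0.01,0,0,0,0],[0,0,0.01,0,0,0,0],[0,0,0.012,0,0,0,0],[0,0,0.012,0,0,0,0],[0,0,0.012,0,0,0,0],[0,0,0,0,0,0,0]]]'
python3 - <<'E'
from h import *
s=st()
f=grab_frame('side');crop(f,'s16.png',210,110,350,270,4)
f=wristview(grab_frame('wrist'),s);cv2.imwrite('pics/w16.png',f['pixels'][:,:,::-1])
E
```

```text
t: 22.38
eef_pos: [0.596, -0.066, 0.1257]
ee_rot: [-3.141, 0.003, -3.122]
force: [0.9, 0.8, -2.7]
width: 0.0612
t: 24.12
eef_pos: [0.5955, -0.0659, 0.2377]
ee_rot: [3.141, 0.002, -3.122]
force: [0.9, 0.0, -0.5]
width: 0.061
t 24.12 pos [ 0.5955 -0.0659  0.2377] rpy [ 3.141e+00  2.000e-03 -3.122e+00] F [ 0.9  0.  -0.5] w 0.061 q [ 0.22  0.24 -0.18  0.   -1.14 -0.2 ]
```

View pics/s16.png

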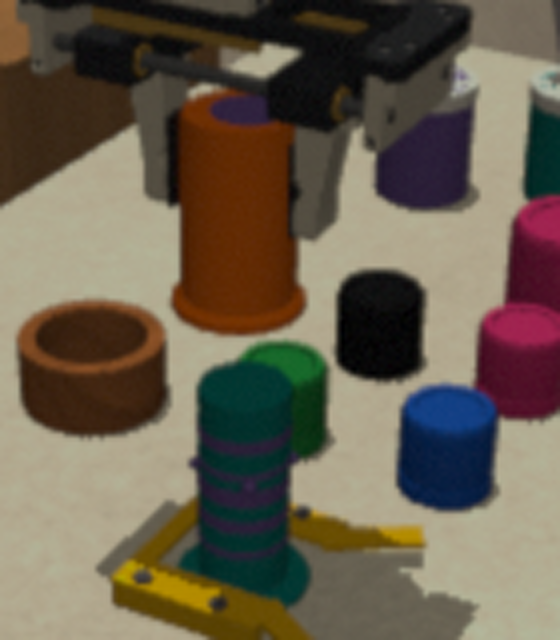

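View pics/w16.png

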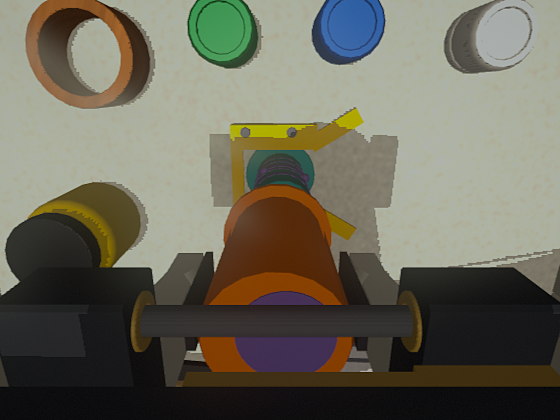

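Clean separation: the teal beaker stays in the fork and the orange one hangs clear. Carry it to the tray.

```bash
python3 -m jog '[[[-0.0155,0.0405,0,0,0,0,0],[-0.0155,0.0405,0,0,0,0,0],[-0.0155,0.0405,0,0,0,0,0],[-0.0155,0.0405,0,0,0,0,0],[-0.0155,0.0405,0,0,0,0,0],[-0.0155,0.0405,0,0,0,0,0],[-0.0155,0.0405,0,0,0,0,0],[-0.0155,0.0405,0,0,0,0,0],[-0.0155,0.0405,0,0,0,0,0],[-0.0155,0.0405,0,0,0,0,0],[0,0,-0.03,0,0,0,0],[0,0,-0.03,0,0,0,0],[0,0,-0.03,0,0,0,0],[0,0,-0.03,0,0,0,0],[0,0,-0.02,0,0,0,0],[0,0,-0.015,0,0,0,0],[0,0,-0.008,0,0,0,0],[0,0,0,0,0,0,0],[0,0,0,0,0,0,0]]]'
python3 - <<'E'
from h import *
s=st()
f=grab_frame('side');cv2.imwrite('pics/s17.png',f['pixels'][:,:,::-1])
f=wristview(grab_frame('wrist'),s);cv2.imwrite('pics/w17.png',f['pixels'][:,:,::-1])
E
```

```text
t: 26.6
eef_pos: [0.4396, 0.3396, 0.0749]
ee_rot: [3.141, 0.0, -3.122]
force: [-7.1, 0.1, 13.9]
width: 0.0613
t 26.6 pos [0.4396 0.3396 0.0749] rpy [ 3.141  0.    -3.122] F [-7.1  0.1 13.9] w 0.0613 q [ 1.01  0.34 -0.47 -0.   -0.76 -0.99]
```

View pics/s17.png

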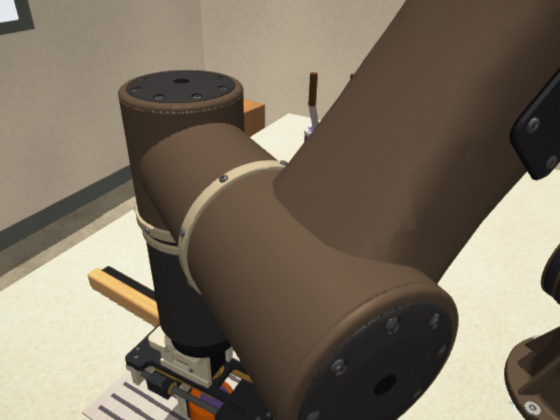

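View pics/w17.png

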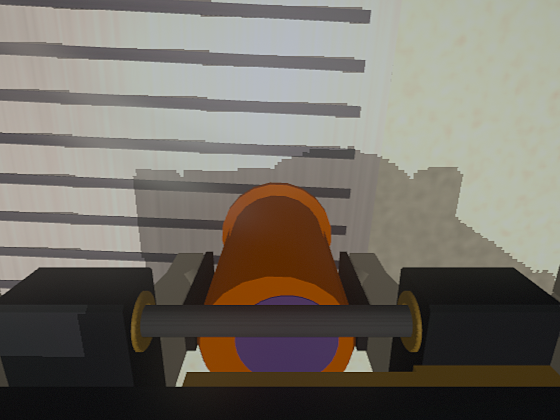

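```bash
python3 -m jog '[[[0,0,0.001,0,0,0,0],[0,0,0,0,0,0,0.8],[0,0,0,0,0,0,1],[0,0,0,0,0,0,1],[0,0,0,0,0,0,1],[0,0,0.03,0,0,0,1],[0,0,0.04,0,0,0,1],[0,0,0.05,0,0,0,1],[0,0,0.05,0,0,0,1],[0,0,0,0,0,0,1]]]' 40
python3 - <<'E'
from h import *
s=st()
f=wristview(grab_frame('wrist'),s);cv2.imwrite('pics/w18.png',f['pixels'][:,:,::-1])
E
```

```text
t: 27.95
eef_pos: [0.4413, 0.3406, 0.2489]
ee_rot: [3.135, 0.005, -3.122]
force: [0.9, 0.4, -1.0]
width: 0.0876
t 27.95 pos [0.4413 0.3406 0.2489] rpy [ 3.135  0.005 -3.122] F [ 0.9  0.4 -1. ] w 0.0876 q [ 1.01  0.16 -0.26  0.   -1.14 -0.99]
```

View pics/w18.png

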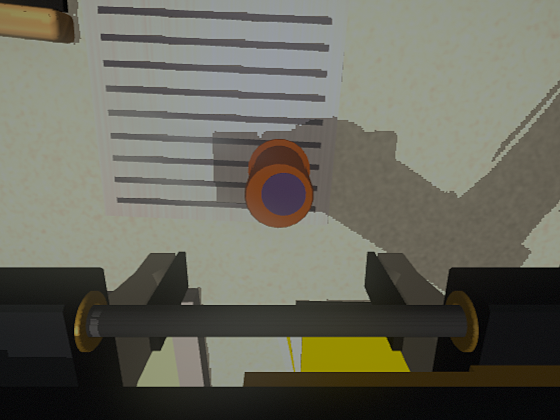

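Orange beaker stands wholly on the tray (wrist view: base ~(279,170), tray edges at u≈330 and v≈215). Now to the teal one.

```bash
python3 -m jog '[[[0.0155,-0.0405,0,0,0,0,1],[0.0155,-0.0405,0,0,0,0,1],[0.0155,-0.0405,0,0,0,0,1],[0.0155,-0.0405,0,0,0,0,1],[0.0155,-0.0405,0,0,0,0,1],[0.0155,-0.0405,0,0,0,0,1],[0.0155,-0.0405,0,0,0,0,1],[0.0155,-0.0405,0,0,0,0,1],[0.0155,-0.0405,0,0,0,0,1],[0.0155,-0.0405,0,0,0,0,1],[0,0,0,0,0,0,1],[0,0,0,0,0,0,1]]]'
python3 - <<'E'
from h import *
s=st();f=wristview(grab_frame('wrist'),s);cv2.imwrite('pics/w19.png',f['pixels'][:,:,::-1])
crop(f,'w19c.png',210,110,360,260,4)
f=grab_frame("top"); crop(f,'t19.png',80,170,240,300,5)
E
```

```text
t: 29.5
eef_pos: [0.5942, -0.0661, 0.243]
ee_rot: [-3.142, -0.002, -3.124]
force: [-0.2, 0.3, 0.2]
width: 0.0875
t 29.5 pos [ 0.5942 -0.0661  0.243 ] rpy [-3.142e+00 -2.000e-03 -3.124e+00] F [-0.2  0.3  0.2] w 0.0875 q [ 0.22  0.24 -0.18 -0.   -1.16 -0.2 ]
```

View pics/w19.png

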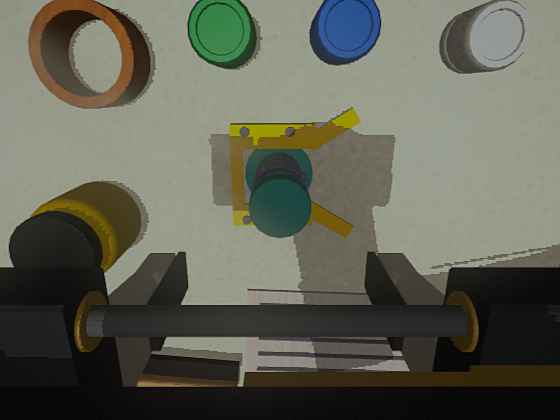

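View pics/w19c.png

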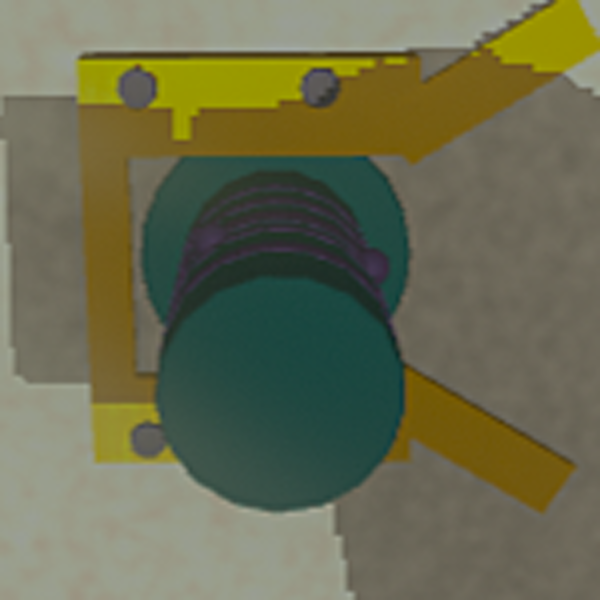

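View pics/t19.png

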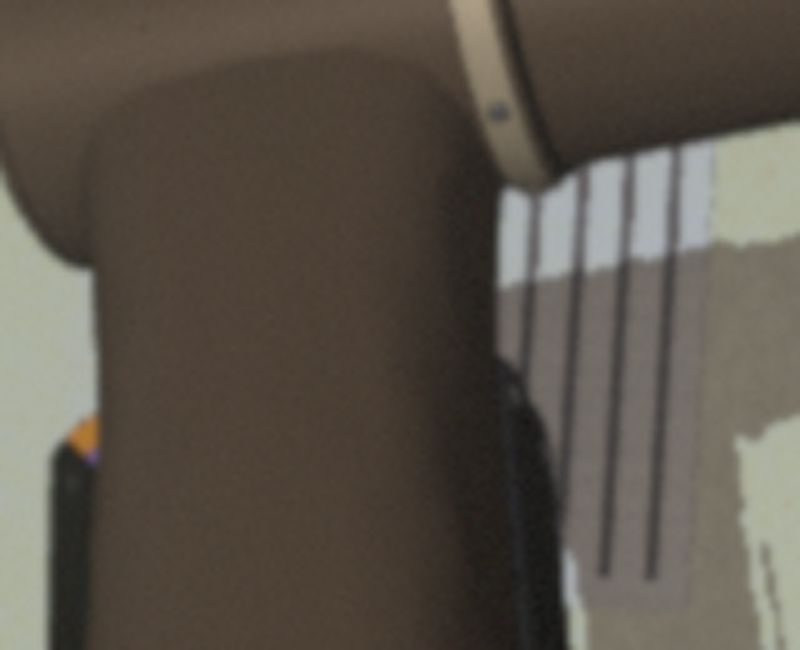

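```bash
python3 - <<'E'
from h import *
s=st();f=wristview(grab_frame('wrist'),s); print(pix2w(f,280.3,208,.121))
E
python3 -m jog '[[[0,0,-0.03,0,0,0,1],[0,0,-0.03,0,0,0,1],[0,0,-0.03,0,0,0,1],[0,0,-0.03,0,0,0,1],[0,0,-0.013,0,0,0,1],[0,0,0,0,0,0,1],[0,0,0,0,0,0,0],[0,0,0,0,0,0,0],[0,0,0,0,0,0,0],[0,0,0,0,0,0,0],[0,0,0,0,0,0,0],[0,0,0,0,0,0,0]]]' 30;  python3 - <<'E'
from h import *
s=st()
f=wristview(grab_frame('wrist'),s);cv2.imwrite('pics/w20.png',f['pixels'][:,:,::-1])
E
```

```text
t 29.6 pos [ 0.5944 -0.0653  0.2438] rpy [ 3.142e+00 -1.000e-03 -3.122e+00] F [ 0.  -0.1  0.8] w 0.0881 q [ 0.22  0.24 -0.18 -0.   -1.16 -0.2 ]
[ 0.59116215 -0.06433093  0.121     ]
t: 31.15
eef_pos: [0.5947, -0.066, 0.1114]
ee_rot: [-3.142, -0.0, -3.123]
force: [-0.4, 0.2, 1.8]
width: 0.0477
t 31.15 pos [ 0.5947 -0.066   0.1114] rpy [-3.142 -0.    -3.123] F [-0.4  0.2  1.8] w 0.0477 q [ 0.22  0.36 -0.34  0.   -0.87 -0.2 ]
```

View pics/w20.png

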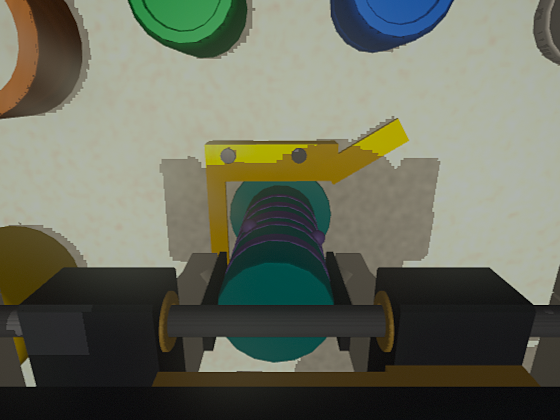

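```bash
python3 -m jog '[[[0,0,0.001,0,0,0,0],[0,0,0.001,0,0,0,0],[-0.005,0,0,0,0,0,0],[-0.01,0,0,0,0,0,0],[-0.01,-0.0005,0,0,0,0,0],[-0.01,0,0,0,0,0,0],[-0.01,-0.0005,0,0,0,0,0],[-0.01,0,0,0,0,0,0],[0,0,0,0,0,0,0]]]'; python3 -m jog '[[[-0.01,-0.0005,0,0,0,0,0],[-0.01,0,0,0,0,0,0],[-0.01,-0.0005,0,0,0,0,0],[-0.01,0,0,0,0,0,0],[-0.01,0,0,0,0,0,0],[-0.01,0,0,0,0,0,0],[-0.01,0,0,0,0,0,0],[-0.005,0,0,0,0,0,0],[0,0,0,0,0,0,0]]]';  python3 - <<'E'
from h import *
s=st()
f=wristview(grab_frame('wrist'),s);cv2.imwrite('pics/w21.png',f['pixels'][:,:,::-1])
f=grab_frame('side');crop(f,'s21.png',210,150,370,290,4)
E
```

```text
t: 32.33
eef_pos: [0.5391, -0.0669, 0.1136]
ee_rot: [3.141, 0.0, -3.122]
force: [0.2, 0.4, -1.2]
width: 0.0474
t: 33.45
eef_pos: [0.4647, -0.0679, 0.1135]
ee_rot: [3.142, 0.0, -3.122]
force: [-0.5, -0.0, -1.5]
width: 0.0479
t 33.45 pos [ 0.4647 -0.0679  0.1135] rpy [ 3.142  0.    -3.122] F [-0.5 -0.  -1.5] w 0.0479 q [ 0.28  0.16 -0.61  0.   -0.79 -0.26]
```

View pics/w21.png

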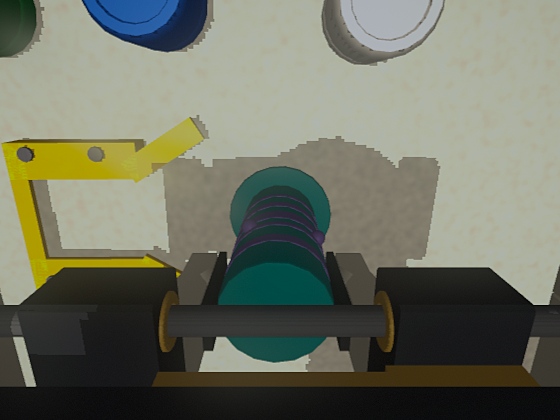

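View pics/s21.png

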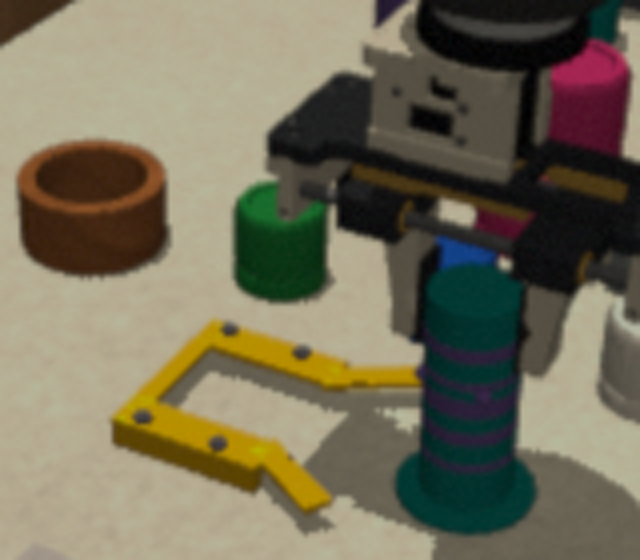

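```bash
python3 -m jog '[[[0,0,0.03,0,0,0,0],[0,0,0.04,0,0,0,0],[0,0,0.04,0,0,0,0],[0.009,0.0406,0,0,0,0,0],[0.009,0.0406,0,0,0,0,0],[0.009,0.0406,0,0,0,0,0],[0.009,0.0406,0,0,0,0,0],[0.009,0.0406,0,0,0,0,0],[0.009,0.0406,0,0,0,0,0],[0.009,0.0406,0,0,0,0,0],[0.009,0.0406,0,0,0,0,0],[0.009,0.0406,0,0,0,0,0],[0.009,0.0406,0,0,0,0,0],[0,0,-0.03,0,0,0,0],[0,0,-0.03,0,0,0,0],[0,0,-0.025,0,0,0,0],[0,0,-0.015,0,0,0,0],[0,0,0,0,0,0,0],[0,0,0,0,0,0,0]]]';  python3 - <<'E'
from h import *
s=st()
f=wristview(grab_frame('wrist'),s);cv2.imwrite('pics/w22.png',f['pixels'][:,:,::-1])
E
```

```text
t: 35.92
eef_pos: [0.5555, 0.3385, 0.1244]
ee_rot: [3.141, 0.001, -3.122]
force: [-0.5, 0.2, -2.1]
width: 0.0477
t 35.92 pos [0.5555 0.3385 0.1244] rpy [ 3.141e+00  1.000e-03 -3.122e+00] F [-0.5  0.2 -2.1] w 0.0477 q [ 0.85  0.42 -0.21  0.   -0.95 -0.83]
```

View pics/w22.png

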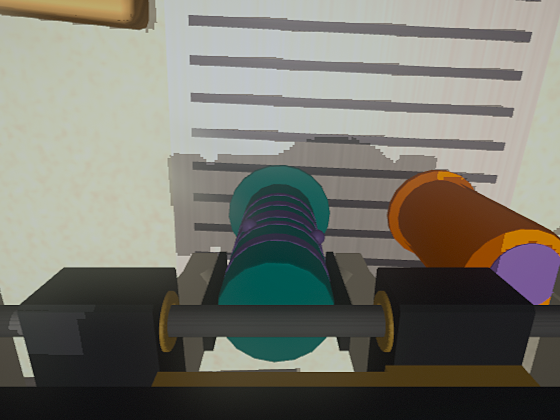

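```bash
python3 -m jog '[[[0,0,-0.005,0,0,0,0],[0,0,-0.002,0,0,0,0],[0,0,-0.001,0,0,0,0],[0,0,-0.0007,0,0,0,0],[0,0,0,0,0,0,0]]]'
```

```text
t: 36.6
eef_pos: [0.5549, 0.3381, 0.1152]
ee_rot: [3.141, 0.0, -3.122]
force: [-2.7, -0.8, 3.8]
width: 0.0475
```

Contact (Fz +3.8). Release, lift, and take a fresh look at the pots.

```bash
python3 -m jog '[[[0,0,0,0,0,0,0.75],[0,0,0,0,0,0,0.9],[0,0,0,0,0,0,0.9],[0,0,0,0,0,0,0.9],[0,0,0.03,0,0,0,0.9],[0,0,0.05,0,0,0,0.9],[0,0,0.05,0,0,0,0.9],[-0.02,-0.05,0,0,0,0,0.8],[-0.02,-0.05,0,0,0,0,0.8],[-0.02,-0.05,0,0,0,0,0.8],[-0.02,-0.05,0,0,0,0,0.8],[0,-0.05,0,0,0,0,0.8],[0,-0.05,0,0,0,0,0.8],[0,0,0,0,0,0,0.8]]]';  python3 - <<'E'
from h import *
s=st()
f=grab_frame('top');cv2.imwrite('pics/t23.png',f['pixels'][:,:,::-1])
f=grab_frame('side');cv2.imwrite('pics/s23.png',f['pixels'][:,:,::-1])
E
```

```text
t: 38.35
eef_pos: [0.4744, 0.0355, 0.245]
ee_rot: [3.141, 0.0, -3.126]
force: [0.3, 0.7, 0.5]
width: 0.0701
t 38.35 pos [0.4744 0.0355 0.245 ] rpy [ 3.141  0.    -3.126] F [0.3 0.7 0.5] w 0.0701 q [ 0.49  0.03 -0.42  0.   -1.12 -0.47]
```

View pics/t23.png

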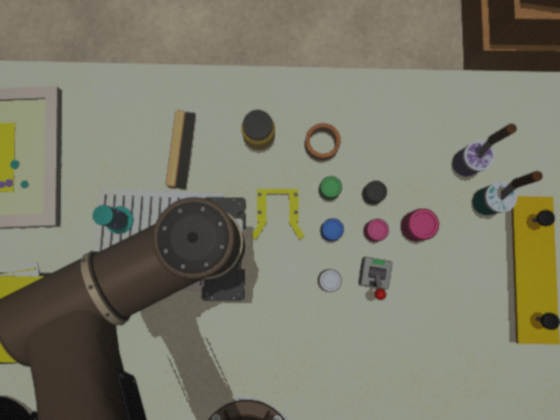

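View pics/s23.png

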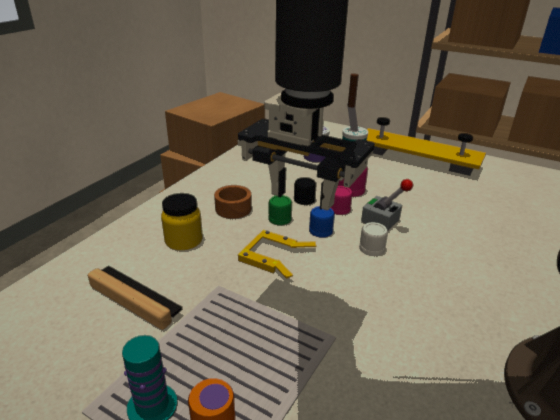

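Both beakers stand on the tray and all four pots are unmoved (blue (333,230), green (331,187), black (375,192), magenta (377,230)). Blue first.

```bash
cat > pot.py <<'E'
import sys
from h import *
c=(float(sys.argv[1]),float(sys.argv[2])); zb=float(sys.argv[4]) if len(sys.argv)>4 else 0
s=st();f=wristview(grab_frame('wrist'),s);im=np.ascontiguousarray(f['pixels'][:,:,::-1])
for z,col in ((zb,(255,255,255)),(zb+.052,(0,255,255))):
    pts=np.array([w2pix(f,(c[0]+.028*np.cos(a),c[1]+.028*np.sin(a),z)) for a in np.linspace(0,6.283,60)])
    cv2.polylines(im,[pts.astype(int)],True,col,1)
cv2.imwrite('pics/'+sys.argv[3],im)
E
python3 -m jog '[[[0.012,-0.0475,0,0,0,0,0.8],[0.012,-0.0475,0,0,0,0,0.8],[0.012,-0.0475,0,0,0,0,0.8],[0.012,-0.0475,0,0,0,0,0.8],[0.012,-0.0475,0,0,0,0,0.8],[0,0,-0.04,0,0,0,0.8],[0,0,-0.04,0,0,0,0.8],[0,0,0,0,0,0,0.8],[0,0,0,0,0,0,0.8]]]' 20; python3 pot.py 0.535 -0.202 p1.png
```

```text
t: 39.58
eef_pos: [0.5362, -0.1989, 0.166]
ee_rot: [-3.141, 0.001, -3.121]
force: [0.8, 0.5, 1.0]
width: 0.0698
t 39.58 pos [ 0.5362 -0.1989  0.166 ] rpy [-3.141e+00  1.000e-03 -3.121e+00] F [0.8 0.5 1. ] w 0.0698 q [-0.01  0.26 -0.34  0.   -0.97  0.03]
```

View pics/p1.png

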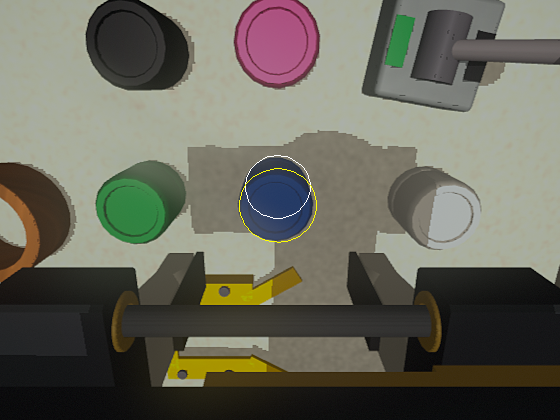

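Circles coincide with the blue pot. Descend and grip.

```bash
python3 -m jog '[[[0,-0.003,-0.04,0,0,0,0.8],[0,0,-0.04,0,0,0,0.8],[0,0,-0.04,0,0,0,0.8],[0,0,-0.014,0,0,0,0.8],[0,0,0,0,0,0,0.8],[0,0,0,0,0,0,0],[0,0,0,0,0,0,0],[0,0,0,0,0,0,0],[0,0,0,0,0,0,0]]]' 20
```

```text
t: 40.75
eef_pos: [0.5361, -0.2025, 0.0323]
ee_rot: [-3.141, 0.003, -3.122]
force: [-1.0, 1.2, 7.3]
width: 0.0556
```

```bash
python3 -m jog '[[[0,0,0.03,0,0,0,0],[0,0,0.04,0,0,0,0],[0.002,0.0402,0.02,0,0,0,0],[0.002,0.0402,0,0,0,0,0],[0.002,0.0402,0,0,0,0,0],[0.002,0.0402,0,0,0,0,0],[0.002,0.0402,0,0,0,0,0],[0.002,0.0402,0,0,0,0,0],[0.002,0.0402,0,0,0,0,0],[0.002,0.0402,0,0,0,0,0],[0.002,0.0402,0,0,0,0,0],[0.002,0.0402,0,0,0,0,0],[0.002,0.0402,0,0,0,0,0],[0,0,-0.03,0,0,0,0],[0,0,-0.03,0,0,0,0],[0,0,-0.015,0,0,0,0],[0,0,-0.007,0,0,0,0],[0,0,0,0,0,0,0],[0,0,0,0,0,0,0]]]'; python3 pot.py 0.56 0.24 p2.png .004
```

```text
t: 43.12
eef_pos: [0.5575, 0.2401, 0.0397]
ee_rot: [3.141, 0.001, -3.123]
force: [-0.1, 0.0, -0.5]
width: 0.0556
t 43.12 pos [0.5575 0.2401 0.0397] rpy [ 3.141e+00  1.000e-03 -3.123e+00] F [-0.1  0.  -0.5] w 0.0556 q [ 0.73  0.46 -0.38  0.   -0.73 -0.71]
```

View pics/p2.png

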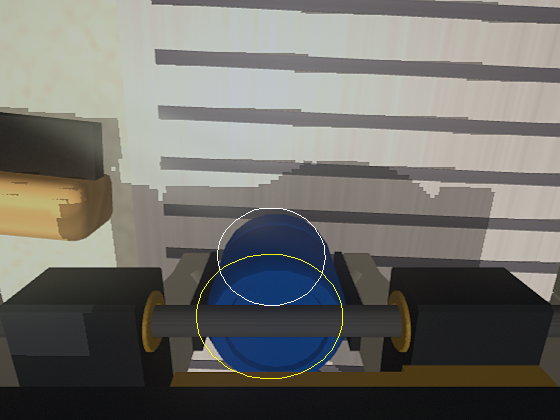

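```bash
python3 -m jog '[[[0,0,-0.002,0,0,0,0],[0,0,-0.001,0,0,0,0],[0,0,-0.0005,0,0,0,0],[0,0,0,0,0,0,0]]]'; python3 -m jog '[[[0,0,0,0,0,0,0.75],[0,0,0,0,0,0,0.8],[0,0,0,0,0,0,0.8],[0,0,0.03,0,0,0,0.8],[0,0,0.05,0,0,0,0.8],[0,0,0.05,0,0,0,0.8],[0,0,0,0,0,0,0.8]]]'; python3 pot.py 0.5575 0.24 p3.png .004
```

```text
t: 43.68
eef_pos: [0.557, 0.2399, 0.0363]
ee_rot: [3.141, 0.001, -3.122]
force: [-3.9, -0.7, 8.3]
width: 0.0553
t: 44.55
eef_pos: [0.559, 0.2412, 0.1698]
ee_rot: [3.137, 0.007, -3.122]
force: [0.8, 0.6, -1.1]
width: 0.07
t 44.55 pos [0.559  0.2412 0.1698] rpy [ 3.137  0.007 -3.122] F [ 0.8  0.6 -1.1] w 0.07 q [ 0.73  0.31 -0.26  0.   -1.   -0.71]
```

View pics/p3.png

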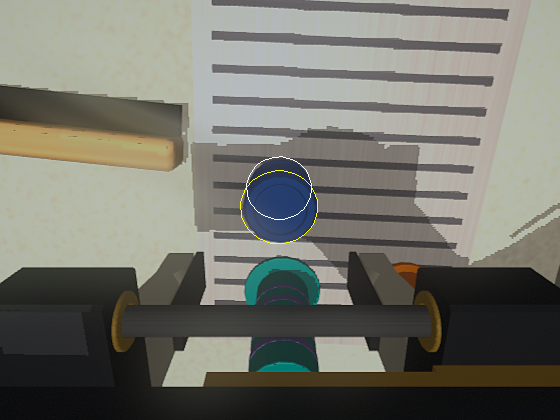

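Blue placed. Green is close to the tape roll along x, so I take it with the jaws along y.

```bash
python3 -m jog '[[[0.008,-0.0437,0,0,0,-0.157,0.8],[0.008,-0.0437,0,0,0,-0.157,0.8],[0.008,-0.0437,0,0,0,-0.157,0.8],[0.008,-0.0437,0,0,0,-0.157,0.8],[0.008,-0.0437,0,0,0,-0.157,0.8],[0.008,-0.0437,0,0,0,-0.157,0.8],[0.008,-0.0437,0,0,0,-0.157,0.8],[0.008,-0.0437,0,0,0,-0.157,0.8],[0.008,-0.0437,0,0,0,-0.157,0.8],[0.008,-0.0437,0,0,0,-0.157,0.8],[0,0,0,0,0,0,0.8],[0,0,0,0,0,0,0.8]]]' 20; python3 pot.py 0.639 -0.197 p4.png
```

```text
t: 46.1
eef_pos: [0.6361, -0.1972, 0.1637]
ee_rot: [-3.139, -0.0, 1.591]
force: [0.0, 0.5, -0.2]
width: 0.07
t 46.1 pos [ 0.6361 -0.1972  0.1637] rpy [-3.139 -0.     1.591] F [ 0.   0.5 -0.2] w 0.07 q [-0.01  0.41 -0.12 -0.   -1.04 -1.54]
```

View pics/p4.png

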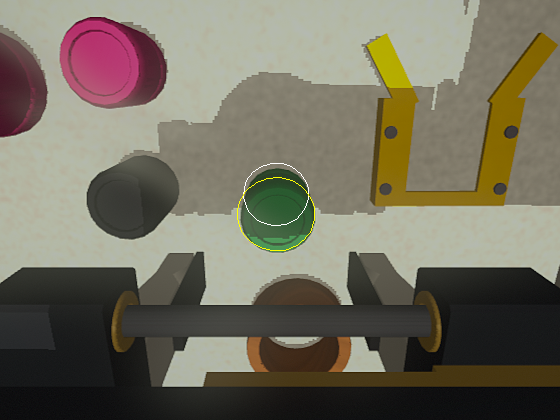

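```bash
python3 -m jog '[[[0.003,0,-0.04,0,0,0,0.8],[0,0,-0.04,0,0,0,0.8],[0,0,-0.04,0,0,0,0.8],[0,0,-0.012,0,0,0,0.8],[0,0,0,0,0,0,0.8],[0,0,0,0,0,0,0],[0,0,0,0,0,0,0],[0,0,0,0,0,0,0],[0,0,0,0,0,0,0]]]' 20;python3 -m jog '[[[0,0,0.03,0,0,0,0],[0,0,0.04,0,0,0,0],[0,0,0.03,0,0,0,0],[0,0,0,0,0,0,0]]]' 20
```

```text
t: 47.28
eef_pos: [0.6409, -0.1972, 0.0349]
ee_rot: [3.139, 0.0, 1.591]
force: [-1.4, 2.1, 6.7]
width: 0.0556
t: 47.78
eef_pos: [0.6414, -0.1976, 0.1366]
ee_rot: [3.136, 0.001, 1.591]
force: [0.3, -0.7, -1.6]
width: 0.0556
```

```bash
python3 -m jog '[[[-0.0187,0.0398,0,0,0,0.157,0],[-0.0187,0.0398,0,0,0,0.157,0],[-0.0187,0.0398,0,0,0,0.157,0],[-0.0187,0.0398,0,0,0,0.157,0],[-0.0187,0.0398,0,0,0,0.157,0],[-0.0187,0.0398,0,0,0,0.157,0],[-0.0187,0.0398,0,0,0,0.157,0],[-0.0187,0.0398,0,0,0,0.157,0],[-0.0187,0.0398,0,0,0,0.157,0],[-0.0187,0.0398,0,0,0,0.157,0],[-0.0187,0.0398,0,0,0,0,0],[0,0,-0.03,0,0,0,0],[0,0,-0.03,0,0,0,0],[0,0,-0.02,0,0,0,0],[0,0,-0.013,0,0,0,0],[0,0,0,0,0,0,0],[0,0,0,0,0,0,0]]]'; python3 pot.py 0.435 0.24 p5.png .004
```

```text
t: 49.9
eef_pos: [0.4343, 0.2406, 0.0404]
ee_rot: [3.141, 0.0, -3.123]
force: [0.1, 1.2, -1.4]
width: 0.0559
t 49.9 pos [0.4343 0.2406 0.0404] rpy [ 3.141  0.    -3.123] F [ 0.1  1.2 -1.4] w 0.0559 q [ 0.9   0.32 -0.63  0.   -0.62 -0.88]
```

View pics/p5.png

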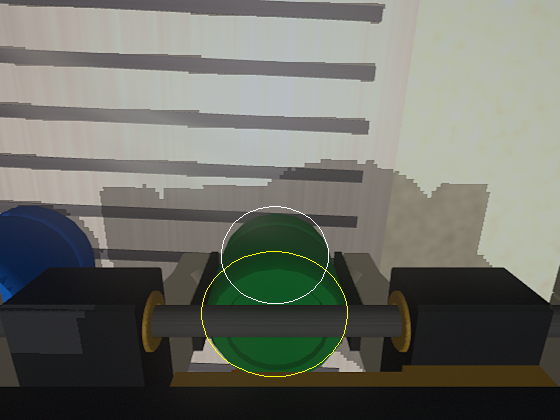

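```bash
python3 -m jog '[[[0,0,-0.001,0,0,0,0],[0,0,-0.001,0,0,0,0],[0,0,-0.0005,0,0,0,0],[0,0,0,0,0,0,0]]]'
```

```text
t: 50.45
eef_pos: [0.4342, 0.2407, 0.0379]
ee_rot: [3.141, 0.0, -3.123]
force: [-1.5, 0.1, 3.3]
width: 0.0558
```

```bash
python3 -m jog '[[[0,0,0,0,0,0,0.75],[0,0,0,0,0,0,0.8],[0,0,0,0,0,0,0.8],[0,0,0.03,0,0,0,0.8],[0,0,0.05,0,0,0,0.8],[0,0,0.05,0,0,0,0.8],[0.0165,-0.0457,0,0,0,0,0.8],[0.0165,-0.0457,0,0,0,0,0.8],[0.0165,-0.0457,0,0,0,0,0.8],[0.0165,-0.0457,0,0,0,0,0.8],[0.0165,-0.0457,0,0,0,0,0.8],[0.0165,-0.0457,0,0,0,0,0.8]]]'; python3 -m jog '[[[0.0165,-0.0457,0,0,0,0,0.8],[0.0165,-0.0457,0,0,0,0,0.8],[0.0165,-0.0457,0,0,0,0,0.8],[0.0165,-0.0457,0,0,0,0,0.8],[0.0165,-0.0457,0,0,0,0,0.8],[0.0165,-0.0457,0,0,0,0,0.8],[0,0,0,0,0,0,0.8],[0,0,0,0,0,0,0.8]]]';python3 pot.py 0.632 -0.308 p6.png
```

```text
t: 51.95
eef_pos: [0.5335, -0.0352, 0.1677]
ee_rot: [3.142, 0.0, -3.122]
force: [0.1, 0.7, 0.6]
width: 0.0703
t: 52.95
eef_pos: [0.6317, -0.3078, 0.1669]
ee_rot: [3.141, -0.001, -3.123]
force: [0.4, 0.8, 0.2]
width: 0.0702
t 52.95 pos [ 0.6317 -0.3078  0.1669] rpy [ 3.141e+00 -1.000e-03 -3.123e+00] F [0.4 0.8 0.2] w 0.0702 q [-0.18  0.46 -0.03 -0.   -1.08  0.2 ]
```

View pics/p6.png

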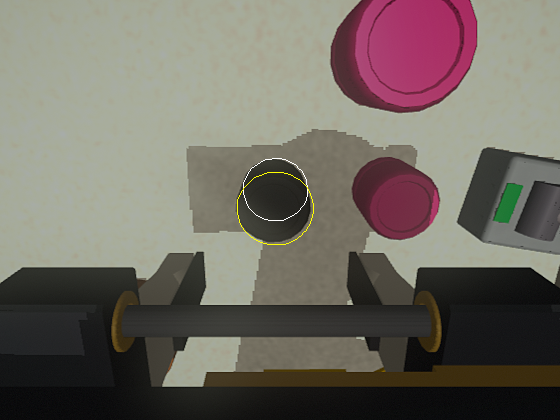

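```bash
python3 -m jog '[[[0,0,-0.04,0,0,0,0.8],[0,0,-0.04,0,0,0,0.8],[0,0,-0.04,0,0,0,0.8],[0,0,-0.014,0,0,0,0.8],[0,0,0,0,0,0,0.8],[0,0,0,0,0,0,0],[0,0,0,0,0,0,0],[0,0,0,0,0,0,0],[0,0,0,0,0,0,0]]]' 20;python3 -m jog '[[[0,0,0.03,0,0,0,0],[0,0,0.04,0,0,0,0],[0,0,0.03,0,0,0,0],[0,0,0,0,0,0,0]]]' 20
```

```text
t: 54.12
eef_pos: [0.6332, -0.308, 0.0356]
ee_rot: [-3.141, 0.003, -3.122]
force: [-0.3, 1.3, 7.0]
width: 0.0553
t: 54.62
eef_pos: [0.6337, -0.3084, 0.1373]
ee_rot: [-3.14, 0.005, -3.123]
force: [-0.5, 0.2, -1.7]
width: 0.0555
```

```bash
python3 -m jog '[[[-0.0067,0.0403,0,0,0,0,0],[-0.0067,0.0403,0,0,0,0,0],[-0.0067,0.0403,0,0,0,0,0],[-0.0067,0.0403,0,0,0,0,0],[-0.0067,0.0403,0,0,0,0,0],[-0.0067,0.0403,0,0,0,0,0],[-0.0067,0.0403,0,0,0,0,0],[-0.0067,0.0403,0,0,0,0,0],[-0.0067,0.0403,0,0,0,0,0],[-0.0067,0.0403,0,0,0,0,0],[-0.0067,0.0403,0,0,0,0,0],[0,0,-0.03,0,0,0,0],[0,0,-0.03,0,0,0,0],[0,0,-0.02,0,0,0,0],[0,0,-0.013,0,0,0,0],[0,0,0,0,0,0,0],[0,0,0,0,0,0,0]]]'; python3 -m jog '[[[0,0,-0.0015,0,0,0,0],[0,0,-0.001,0,0,0,0],[0,0,0,0,0,0,0]]]'
```

```text
t: 56.75
eef_pos: [0.5586, 0.1355, 0.0408]
ee_rot: [3.141, 0.0, -3.123]
force: [0.4, -0.4, -1.6]
width: 0.0557
t: 57.12
eef_pos: [0.5585, 0.1355, 0.0383]
ee_rot: [3.141, 0.0, -3.123]
force: [-0.5, 0.1, -0.1]
width: 0.0559
```

```bash
python3 -m jog '[[[0,0,-0.0007,0,0,0,0],[0,0,0,0,0,0,0],[0,0,0,0,0,0,0.75],[0,0,0,0,0,0,0.8],[0,0,0,0,0,0,0.8],[0,0,0.03,0,0,0,0.8],[0,0,0.05,0,0,0,0.8],[0,0,0.05,0,0,0,0.8],[0,0,0,0,0,0,0.8]]]'; python3 pot.py 0.5585 0.1355 p7.png .004
```

```text
t: 58.25
eef_pos: [0.5607, 0.1366, 0.1719]
ee_rot: [3.138, 0.007, -3.122]
force: [-0.4, -0.4, -0.9]
width: 0.0698
t 58.25 pos [0.5607 0.1366 0.1719] rpy [ 3.138  0.007 -3.122] F [-0.4 -0.4 -0.9] w 0.0698 q [ 0.58  0.26 -0.32  0.   -0.98 -0.56]
```

View pics/p7.png

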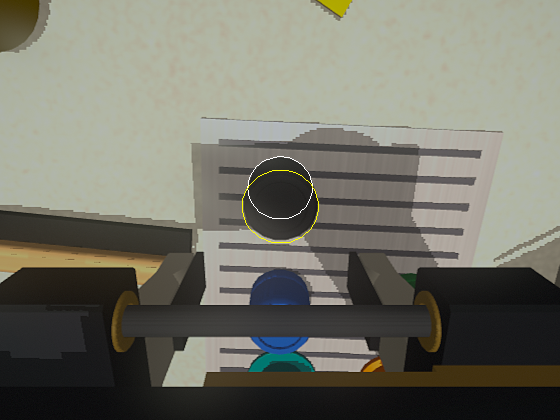

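```bash
python3 -m jog '[[[-0.0025,-0.0448,0,0,0,0,0.8],[-0.0025,-0.0448,0,0,0,0,0.8],[-0.0025,-0.0448,0,0,0,0,0.8],[-0.0025,-0.0448,0,0,0,0,0.8],[-0.0025,-0.0448,0,0,0,0,0.8],[-0.0025,-0.0448,0,0,0,0,0.8],[-0.0025,-0.0448,0,0,0,0,0.8],[-0.0025,-0.0448,0,0,0,0,0.8],[-0.0025,-0.0448,0,0,0,0,0.8],[-0.0025,-0.0448,0,0,0,0,0.8],[0,0,0,0,0,0,0.8],[0,0,0,0,0,0,0.8]]]';python3 pot.py 0.5355 -0.312 p8.png
```

```text
t: 59.8
eef_pos: [0.5326, -0.3123, 0.166]
ee_rot: [3.141, -0.002, -3.124]
force: [-0.2, 0.2, -0.6]
width: 0.0701
t 59.8 pos [ 0.5326 -0.3123  0.166 ] rpy [ 3.141e+00 -2.000e-03 -3.124e+00] F [-0.2  0.2 -0.6] w 0.0701 q [-0.21  0.33 -0.23 -0.   -1.01  0.23]
```

View pics/p8.png

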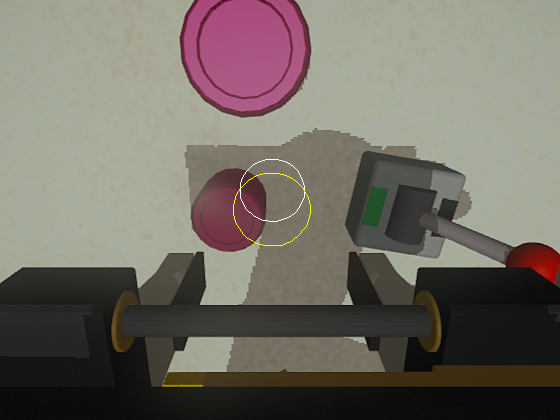

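The magenta pot has been knocked aside: its top is now at about (226,216) instead of (272,209). Re-measure.

Run:
```python
from h import *
s=st();f=wristview(grab_frame('wrist'),s)
crop(f,'p9.png',170,150,330,260,5); print(pix2w(f,226.5,215.5,.052))
f=grab_frame('top'); crop(f,'t9.png',300,160,450,310,4)
```

```text
t 59.85 pos [ 0.533  -0.3119  0.1664] rpy [ 3.141e+00 -2.000e-03 -3.123e+00] F [-0.1  0.3 -0. ] w 0.0701 q [-0.21  0.33 -0.23 -0.   -1.01  0.23]
[ 0.56911435 -0.30719572  0.052     ]
```

View pics/p9.png

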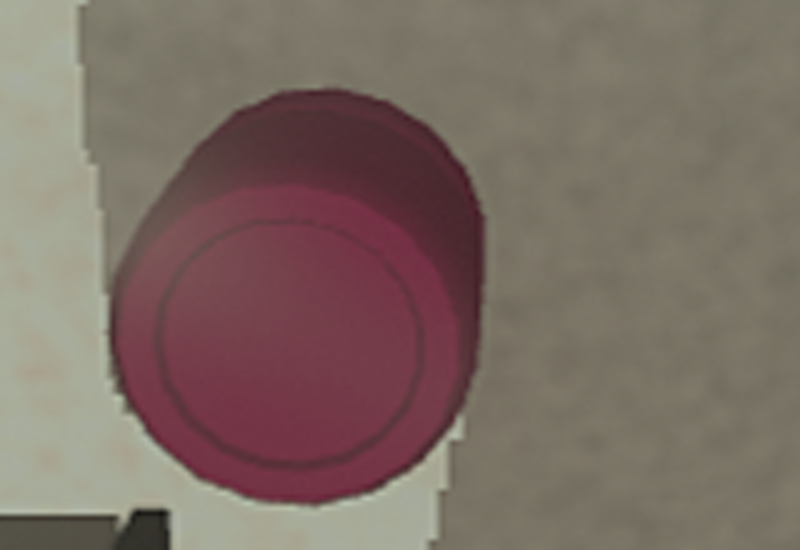

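```bash
python3 - <<'E'
from h import *
s=st();f=wristview(grab_frame('wrist'),s)
print(pix2w(f,228.2,219,.052))
E
python3 -m jog '[[[0.018,0,0,0,0,0,0.8],[0.018,0,0,0,0,0,0.8],[0,0,0,0,0,0,0.8],[0,0,0,0,0,0,0.8]]]'; python3 pot.py .568 -.3085 p10.png
```

```text
t 59.95 pos [ 0.5335 -0.3116  0.1671] rpy [ 3.141e+00 -1.000e-03 -3.121e+00] F [ 1.1 -0.2 -0.3] w 0.07 q [-0.21  0.33 -0.23 -0.   -1.01  0.23]
[ 0.56864017 -0.30387276  0.052     ]
t: 60.5
eef_pos: [0.5695, -0.3123, 0.167]
ee_rot: [3.141, -0.001, -3.122]
force: [0.7, -0.1, -0.4]
width: 0.0703
t 60.5 pos [ 0.5695 -0.3123  0.167 ] rpy [ 3.141e+00 -1.000e-03 -3.122e+00] F [ 0.7 -0.1 -0.4] w 0.0703 q [-0.2   0.38 -0.16 -0.   -1.03  0.22]
```

View pics/p10.png

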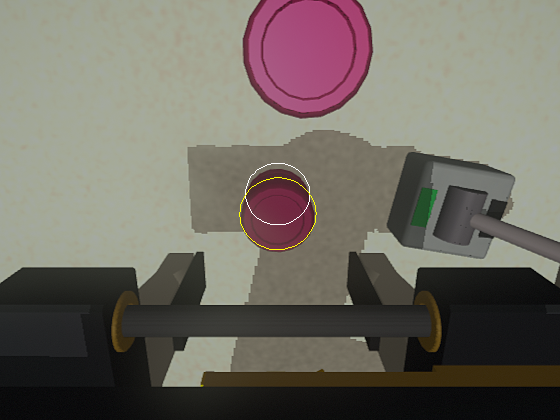

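```bash
python3 -m jog '[[[-0.001,0.007,-0.04,0,0,0,0.8],[0,0,-0.04,0,0,0,0.8],[0,0,-0.04,0,0,0,0.8],[0,0,-0.014,0,0,0,0.8],[0,0,0,0,0,0,0.8],[0,0,0,0,0,0,0],[0,0,0,0,0,0,0],[0,0,0,0,0,0,0],[0,0,0,0,0,0,0]]]' 20;python3 -m jog '[[[0,0,0.03,0,0,0,0],[0,0,0.04,0,0,0,0],[0,0,0.03,0,0,0,0],[0,0,0,0,0,0,0]]]' 20
```

```text
t: 61.68
eef_pos: [0.5693, -0.3058, 0.0351]
ee_rot: [-3.141, 0.002, -3.122]
force: [-0.7, 0.5, 6.9]
width: 0.0557
t: 62.18
eef_pos: [0.57, -0.3059, 0.1368]
ee_rot: [-3.14, 0.006, -3.122]
force: [0.5, 0.2, -0.8]
width: 0.0555
```

```bash
python3 -m jog '[[[-0.0122,0.0401,0,0,0,0,0],[-0.0122,0.0401,0,0,0,0,0],[-0.0122,0.0401,0,0,0,0,0],[-0.0122,0.0401,0,0,0,0,0],[-0.0122,0.0401,0,0,0,0,0],[-0.0122,0.0401,0,0,0,0,0],[-0.0122,0.0401,0,0,0,0,0],[-0.0122,0.0401,0,0,0,0,0],[-0.0122,0.0401,0,0,0,0,0],[-0.0122,0.0401,0,0,0,0,0],[-0.0122,0.0401,0,0,0,0,0],[0,0,-0.03,0,0,0,0],[0,0,-0.03,0,0,0,0],[0,0,-0.02,0,0,0,0],[0,0,-0.013,0,0,0,0],[0,0,0,0,0,0,0],[0,0,0,0,0,0,0]]]'; python3 -m jog '[[[0,0,-0.0015,0,0,0,0],[0,0,-0.001,0,0,0,0],[0,0,0,0,0,0,0]]]'; python3 pot.py .435 .135 p11.png .004
```

```text
t: 64.3
eef_pos: [0.4345, 0.1357, 0.0408]
ee_rot: [3.141, 0.0, -3.123]
force: [-0.5, -0.4, -1.9]
width: 0.0557
t: 64.68
eef_pos: [0.4344, 0.1357, 0.0383]
ee_rot: [3.141, 0.001, -3.123]
force: [-1.7, 0.5, 3.2]
width: 0.0555
t 64.67 pos [0.4344 0.1357 0.0383] rpy [ 3.141e+00  1.000e-03 -3.123e+00] F [-1.7  0.5  3.2] w 0.0555 q [ 0.74  0.27 -0.72  0.   -0.58 -0.72]
```

View pics/p11.png

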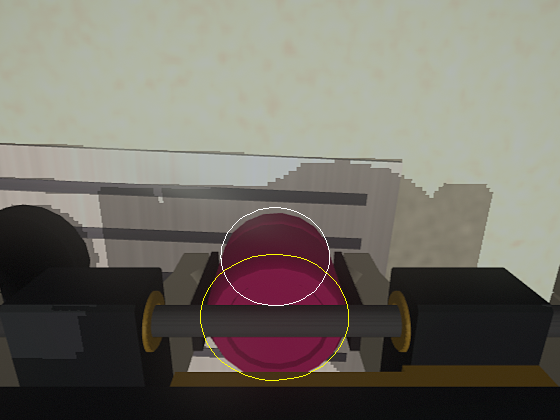

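Release, rise and move off towards the switch's -x side; look at the tray on the way.

```bash
python3 -m jog '[[[0,0,0,0,0,0,0.75],[0,0,0,0,0,0,0.8],[0,0,0,0,0,0,0.8],[0,0,0.03,0,0,0,0.8],[0,0,0.05,0,0,0,0.8],[0,0,0.05,0,0,0,0.8],[0,0,0.04,0,0,0,0.8],[0,-0.04,0.03,0,0,-0.157,0.4],[0,-0.04,0,0,0,-0.157,0],[0,-0.04,0,0,0,-0.157,0],[0,-0.04,0,0,0,-0.157,0],[0,-0.04,0,0,0,-0.157,0],[0,-0.04,0,0,0,-0.157,0],[0,-0.04,0,0,0,-0.157,0],[0,-0.04,0,0,0,-0.157,0],[0,-0.04,0,0,0,-0.157,0],[0,-0.04,0,0,0,-0.157,0],[0,0,0,0,0,0,0]]]'
python3 - <<'E'
from h import *
s=st();f=grab_frame('top');cv2.imwrite('pics/t24.png',f['pixels'][:,:,::-1])
crop(f,'t24c.png',80,170,240,300,5)
f=grab_frame('side');cv2.imwrite('pics/s24.png',f['pixels'][:,:,::-1])
E
```

```text
t: 66.97
eef_pos: [0.4338, -0.2664, 0.2373]
ee_rot: [-3.14, -0.0, 1.586]
force: [0.2, 0.5, 0.6]
width: 0.0006
t 66.97 pos [ 0.4338 -0.2664  0.2373] rpy [-3.14  -0.     1.586] F [0.2 0.5 0.6] w 0.0006 q [-0.16  0.1  -0.37  0.   -1.11 -1.39]
```

View pics/t24.png

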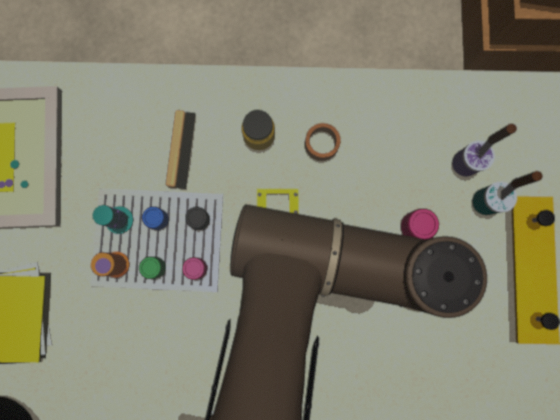

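View pics/t24c.png

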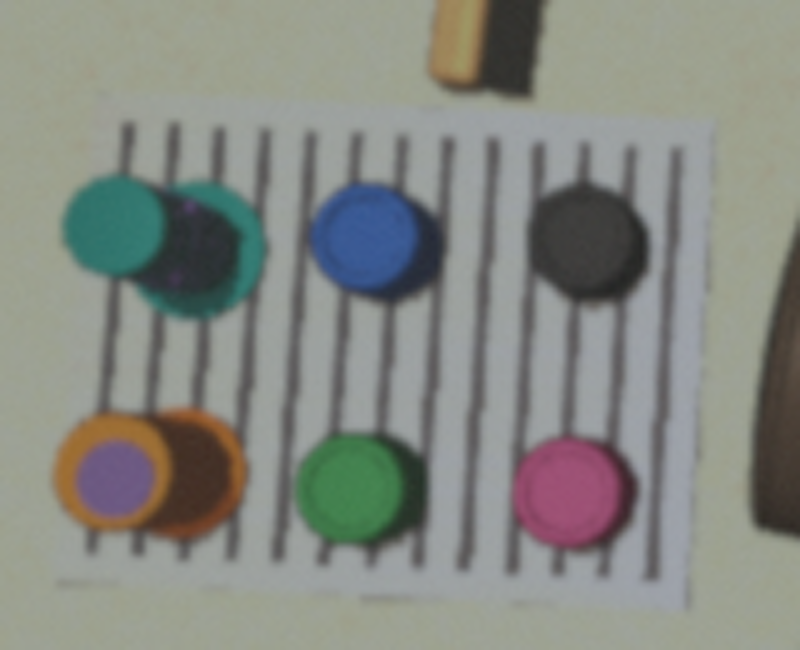

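View pics/s24.png

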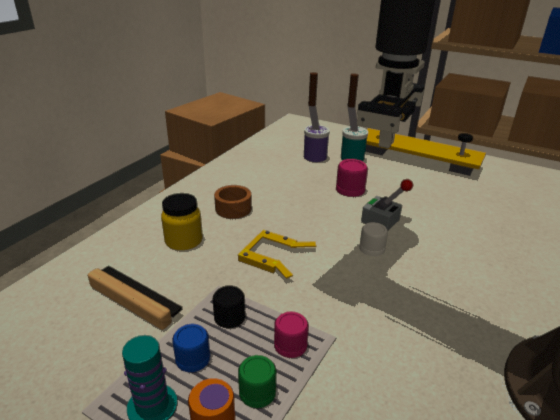

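All six stand wholly on the tray (top crop: lips and rims well inside the edges). Now the toggle back on, pushing from the -x side.

```bash
python3 -m jog '[[[-0.025,-0.009,0,0,0,0,0],[-0.025,-0.009,0,0,0,0,0],[-0.025,-0.009,0,0,0,0,0],[-0.027,-0.009,0,0,0,0,0],[0,0,-0.03,0,0,0,0],[0,0,-0.03,0,0,0,0],[0,0,-0.03,0,0,0,0],[0,0,-0.015,0,0,0,0],[0,0,0,0,0,0,0],[0,0,0,0,0,0,0]]]'
python3 - <<'E'
from h import *
s=st()
f=grab_frame('side');crop(f,'s25.png',320,130,480,260,4)
E
```

```text
t: 68.32
eef_pos: [0.3322, -0.3008, 0.1339]
ee_rot: [3.14, 0.001, 1.591]
force: [-0.1, 0.9, -0.4]
width: 0.0005
t 68.33 pos [ 0.3322 -0.3008  0.1339] rpy [3.140e+00 1.000e-03 1.591e+00] F [-0.1  0.9 -0.4] w 0.0005 q [-0.29  0.1  -0.63  0.   -0.84 -1.26]
```

View pics/s25.png

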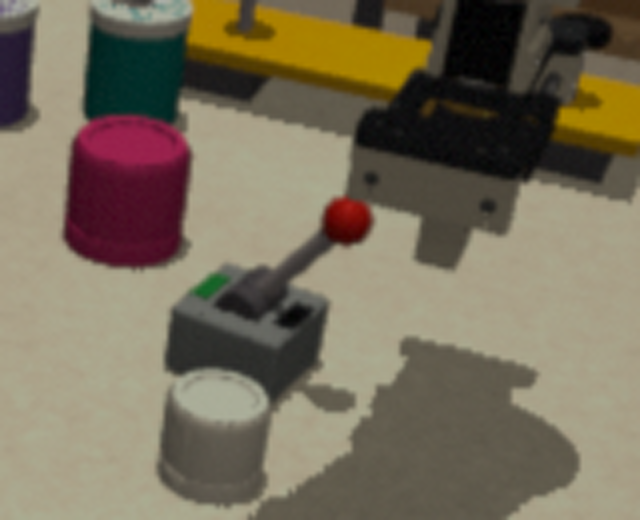

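```bash
python3 -m jog '[[[0.012,-0.002,0,0,0,0,0],[0.012,-0.002,0,0,0,0,0],[0.012,-0.002,0,0,0,0,0],[0.012,-0.002,0,0,0,0,0],[0.012,-0.002,0,0,0,0,0],[0.012,-0.001,0,0,0,0,0],[0.012,-0.001,0,0,0,0,0],[0.008,-0.001,0,0,0,0,0],[0,0,0,0,0,0,0],[-0.02,0,0.02,0,0,0,0],[-0.02,0,0.04,0,0,0,0],[0,0.03,0.05,0,0,0,0],[0,0,0,0,0,0,0],[0,0,0,0,0,0,0]]]'
python3 - <<'E'
from h import *
s=st()
f=grab_frame('side');crop(f,'s26.png',200,110,480,320,2);cv2.imwrite('pics/s27.png',f['pixels'][:,:,::-1])
f=grab_frame('top');cv2.imwrite('pics/t27.png',f['pixels'][:,:,::-1])
E
```

```text
t: 70.12
eef_pos: [0.3839, -0.2831, 0.243]
ee_rot: [3.141, -0.0, 1.591]
force: [-0.7, 0.5, -1.2]
width: 0.0006
t 70.12 pos [ 0.3839 -0.2831  0.243 ] rpy [ 3.141 -0.     1.591] F [-0.7  0.5 -1.2] w 0.0006 q [-0.22  0.03 -0.42 -0.   -1.11 -1.33]
```

View pics/s27.png

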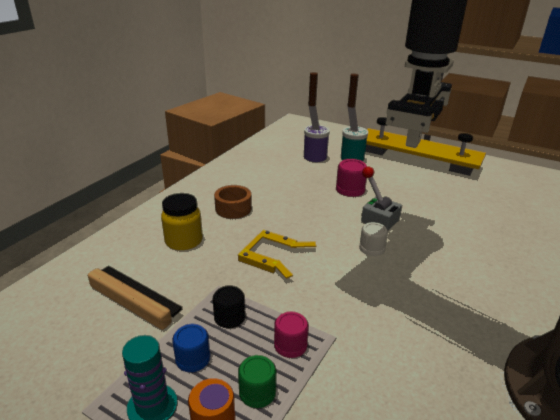

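View pics/t27.png

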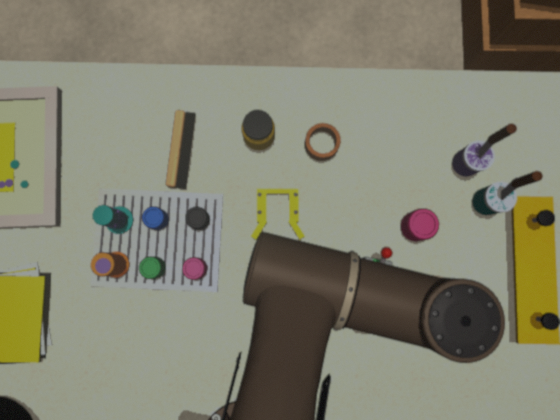

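The toggle's ball is back at (387,253) in the top view, exactly its starting "on" position. All six items are on the tray, the bystanders are unmoved and the arm is clear. Handing in.

```bash
python3 -c "
from station import job_done
print(job_done())"
```

```text
the job is handed in; nothing more can be done
None
```

The job is done and handed in at about 70 s on the robot's clock. It went in the order asked:

- **Toggle off:** I pushed the red toggle to off before touching anything else.
- **Beakers:** I slid the jammed pair under the yellow fork and drew the orange beaker off, and the teal one stayed behind. Both now stand side by side on the tray.
- **Pots:** blue, green, black and the small magenta pot are on the tray, all upside down. The large magenta and white look-alikes were left alone.
- **Toggle on:** I pushed it back to on once everything was loaded.

**Last checks:** the final top and side pictures show all six items wholly on the tray and upright. The toggle ball is back at its starting on position, the ink tub, squeegee and tape roll are unmoved, and the arm is clear of everything.

**What did not go cleanly:**
- **Tilt on the first slide:** with the jaws across the slide direction, the pair tilted by about 20 degrees. I set it upright again and regripped it with the jaws along the slide.
- **Lifting during the slide:** the wrist force at times showed the pair's full weight, both while righting it and along parts of the slide. It was probably up to about 1 mm off the bench at those moments, including part of the way into the fork.
- **Knocked pot:** the small magenta pot had been knocked about 3 cm aside, so I measured it again before picking it up.

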